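# Charge the reader and hold a sample slide flush on its sloped stage

### The job

Charge the sample reader by pumping the hand pump's sprung lever through at least three full strokes, each right down and back up. Then pick up the sample slide by its grip, tilt it to match the reader's sloped stage and hold it flush and square over the middle of the stage, gently but firmly pressed so that the sprung stage gives a few millimetres (about 8 N); finish still gripping and pressing it there, with the lever up. Do not knock over the bottle or the jar on the bench.

Things in the scene. Friction and masses are not known exactly. Their poses are not given: they have to be found in the camera images.
- pump: Hand air pump fixed to the bench: grey base 130 x 90 x 30 mm, cylinder between two upright cheeks (78 mm over all, 150 mm high). Origin: centre of the base's underside, on the bench; z up. The lever's hinge axis is level, along the pump's y, 130 mm straight above the origin; the lever reaches out along the pump's -x (towards the robot).
- lever_pad (a point): Centre of the top surface of the lever's grey handle, to be pushed down (or gripped across). Handle: flat bar 105 mm along the lever x 30 mm wide x 18 mm thick, its middle 140 mm from the hinge axis; this point is 9 mm above that middle, square to the lever. About 180 mm above the bench at rest, 111 mm at the bottom of the stroke.
- lever (a joint): Angle of the pump lever (rad). 0 = up at rest, rising 0.30 rad above level from hinge to handle; grows as the handle is pushed down; 0.50 = bottom stop (0.20 rad below level). A spring returns it to 0 by itself; the push needed at the handle grows from about 4 N at the top to 9 N at the bottom.
- reader: White housing of the reader, 150 x 140 x 45 mm, fixed to the bench; two grey cheeks (140 mm over all, 113 mm high) beside the sloped stage plate. Origin: on the bench, straight below the centre of the stage. z up, front is its -x (towards the robot).
- stage: Reader's sloped stage: bare aluminium plate 76 mm (x) x 112 mm (y) x 10 mm with a flush dark window. Origin: centre of its top face, 110 mm above the bench. z: face normal, up and leaning to the reader's front; y level; x up the slope. Slope 0.2 to 0.55 rad from level, locked, new each time. Sprung along the normal: gives from 3 N on, 1 mm per 2 N more, stop at 6 mm. No ledge.
- slide: Sample slide, loose, about 0.12 kg: steel plate 50 mm (x) x 80 mm (y) x 6 mm, on its top a grey upright grip 34 mm (x) x 14 mm (y) x 34 mm high; 40 mm in all. Same after a half turn. Origin: centre of the flat underside; z out of the top. Lies on a 4 mm thick blue mat. Square on the stage: x and y along the stage's, centres together. A like plate without grip is not it.
- slide_center (a point): Centre of the sample slide, half-way up (20 mm above its underside); the grip spans from 14 mm below to 20 mm above this point. Axes as slide.
- bottle: Amber bottle, 60 mm across, 140 mm tall, loose. Origin: centre of its underside. Leave standing.
- jar: White jar, 56 mm across, 70 mm tall, loose. Origin: centre of its underside. Leave standing.
There are look-alikes about, which are no part of the job. Leave any purple or yellow look-alike of the slide alone.

How it is judged:
By the outcome, as a careful person would: the job done as asked, in the order asked, and still so for the second after the job is handed in, while the arm keeps its last pose, push and grip.
It also fails if it takes over 61 s, if anything falls off the work surface, if the arm or the gripper's body presses on something with over 40 N, if the wrist force passes 120 N, or if a joint passes its speed limit or range.

### The arm

A 6-joint arm with a two-finger parallel gripper is mounted at the origin on the work surface. World frame = base frame: x ahead of the robot, y to its left, z up, the work surface at z = 0. Lengths are in mm, angles in rad, forces in N, time in s.
With the tool pointing down it reaches from about 325 to 775 mm from the base axis. Payload 9.3 kg.
Tool frame: the origin (TCP) lies on the centre line of the jaws, within the pads' length; the fingertips stand 19 mm ahead of it and the grasp point (between the pads) is the TCP; z points along the fingers, y is the direction in which the jaws open and shut (so a half turn about z gives the same grasp; the last joint's range is limited). The gripper opens to 85 mm and grips with 20 to 120 N. Pads are 22 mm wide; open, the fingers measure 114 mm over their backs; the gripper's body (76 mm by 85 mm) begins 54 mm behind the grasp point. The pads swing forward as they close: fully open they stand 13 mm farther back than shut.
Start: joints at [-1.288, 0.259, 0.021, 1.334, 0, 1.418], TCP at [232.168, -498.593, 250.279] pointing down, gripper open.
Joint ranges: [-3.04, 3.04], [-0.91, 1.82], [-1.04, 1.36], [-1.92, 1.95], [-1.52, 1.45], [-3.14, 3.14]. Speed limits (rad/s): [2.22, 2.22, 2.79, 3.14, 3.14, 3.14].

### API

Orientations are given as [roll, pitch, yaw] about the fixed x, y, z axes, in that order (R = Rz(yaw) Ry(pitch) Rx(roll)).
In Python, from bench import env, get_image, camera_model, nets gives the robot as it stands. The module is installed in compiled form; this text tells all that it offers.
- The arm moves only by the tool jog_arm, never from a script. Its argument "commands" is one flat list of numbers, 7 for each row, row after row: the shift along the tool's x, y, z in m, then the turn, a rotation vector about the tool's x, y, z in degrees, then the opening, from 0 (shut) to 1 (fully open). In form: [dx, dy, dz, ax, ay, az, grip, dx, dy, dz, ax, ay, az, grip, ...]. A call has 1 to 10 rows; each row shifts and turns the commanded pose from where the row before left it, along the tool's axes as they then stand; what a row does not reach is not made up. A row lasts 1/10 s, in which the tool goes at most 50 mm and 8.59 degrees, less where a joint would pass 70% of its speed; a pose out of reach is approached as far as the arm can. A call with a gripper value outside its range is refused whole. The fingers move at their own pace and stop on an object; "squeeze" is the grip in N (left out, the last holds). Time passes only in rows, so rows that do not move let the fingers close. It gives the time, the measured TCP pose, the force and the opening at its end, in the units of the state.
- env.sense(): the state, without advancing time (a new reading comes with each control period).
- get_image(name): name is "scene" or "top" or "wrist"; returns the picture (420x560x3 uint8, red, green, blue); there is no depth.
- camera_model(name): a dict with "K" (3x3 intrinsics, pixels), "k1" (the pictures are not rectified: a ray, as slopes to the right and down, at radius r is drawn at 1 + k1 r^2 times it, then the intrinsics apply), "R" (3x3) and "t" (3): a world point X has camera coordinates R X + t; the wrist camera has in their place "tool_from_camera" (4x4, takes a point from camera to tool coordinates, whose origin is the TCP and whose axes are the flange's). Camera axes: x right, y down, z forward; pixel columns grow to the right and rows downward; lengths in mm; the calibration is good to about 2 mm. A picture is of the moment at which its call begins: read the wrist's pose just before it. camera_model takes no time and is no camera call.
- env.job_done(): hands the job in, once; it reports no verdict.
Trained networks look in the newest picture that a camera, given by its name, has taken for a name from the list of things; names that differ only in an ending like _2 or _b are one class to them, and where a whole thing is asked for, a point or a joint stands for the part that bears it (a point fixed in the world has none). Each returns a list of dicts, best first, with "confidence" (0 to 1); they miss things now and then, are a little off and sometimes report something else, mostly with a low value. They report only what shows in the picture. A call takes as long as a camera call. They do not tell look-alikes from the thing itself.
- nets.masks_of(camera, name): "pixels" (420x560 bool, what is visible of it) and "uv" ([column, row] in pixels, amid what is visible of it).
The state is a dict: "time": time; "q": joint angles; "dq": joint speeds; "effort": joint torques, N m; "tool_pos": TCP position; "tool_rot": TCP orientation; "ft_force": force on the tool from outside, world axes, zero at the start; "ft_torque": the same for the moment, N m; "width": finger opening in mm.
Only numpy, scipy, OpenCV 4.12 (cv2) and the standard library are available. Lean on these libraries where they do the work, as an engineer would, in place of code of your own. Each camera call takes 0.05 s, during which the arm holds its last target.

## Working session

There is one attempt and no reset: what is moved stays moved. The work goes in short steps, Python scripts to look and compute and a tool call to move; the robot and the scene stay as the last step left them, time stands still between calls to the robot, and variables do not carry over. Pictures are saved under pics/ and viewed, and the job is handed in when it is done.

Besides the shell and the picture viewer there is one more tool, called after "Call:" as a command line: name --argument value ..., lists and objects as JSON in quotes. jog_arm: Moves the arm, as the interface text tells. Its arguments: {"type":"object","properties":{"commands":{"type":"array"},"squeeze":{"type":"number"}},"required":["commands"]}

```bash
mkdir -p pics; ls; python3 - <<'E'
from bench import env,get_image,camera_model,nets
import cv2
s=env.sense();print(s)
for n in("scene","top"):
    cv2.imwrite(f"pics/{n}0.png",get_image(n)[:,:,::-1]); m=camera_model(n);print(n,m)
print(camera_model("wrist"))
E
```

```text
pics
{'time': 0.0, 'q': array([-1.28759119e+00,  2.59223199e-01,  2.07651806e-02,  1.33367754e+00,
       -7.70423379e-06,  1.41821005e+00]), 'dq': array([0.00020117, 0.00021203, 0.00150823, 0.00140382, 0.00145492,
       0.00095386]), 'effort': array([ 7.59878134e-06, -5.55639803e+01,  3.44528890e+01,  1.36833967e-02,
       -9.27007181e-05,  8.98609017e-06]), 'tool_pos': array([ 232.10260448, -498.35952169,  249.65063823]), 'tool_rot': array([-3.14026782e+00, -1.95940900e-04,  4.35791284e-01]), 'ft_force': array([-0.16092079, -0.67990149, -0.33967398]), 'ft_torque': array([ 0.03688789,  0.04228426, -0.00774256]), 'width': 85.33497091680664}
scene {'K': array([[379.70447784,   0.        , 275.94182609],
       [  0.        , 379.70447784, 209.80610715],
       [  0.        ,   0.        ,   1.        ]]), 'k1': 0.01845071398903391, 'R': array([[-0.53716182,  0.84340718,  0.01102293],
       [ 0.61249185,  0.39901139, -0.68238086],
       [-0.57992319, -0.35979749, -0.73091371]]), 't': array([ 304.21723384, -249.20234364, 1172.5046032 ])}
top {'K': array([[415.60717086,   0.        ,
[... 205 characters left out ...]
  [-0.99109976, -0.0228314 , -0.13114871],
       [ 0.13089214,  0.01239743, -0.9913191 ]]), 't': array([-11.9941172 , 586.24954698, 906.51121461])}
{'K': array([[343.12050635,   0.        , 278.20633399],
       [  0.        , 343.12050635, 211.96672437],
       [  0.        ,   0.        ,   1.        ]]), 'k1': 0.0017585427334861558, 'tool_from_camera': array([[ 1.51445803e-03, -9.59781421e-01, -2.80744243e-01,
         7.11554967e+01],
       [ 9.99998740e-01,  1.58694454e-03, -3.08599904e-05,
        -2.59562841e-02],
       [ 4.75144387e-04, -2.80743842e-01,  9.59782616e-01,
        -1.23898941e+02],
       [ 0.00000000e+00,  0.00000000e+00,  0.00000000e+00,
         1.00000000e+00]])}
```

View pics/scene0.png

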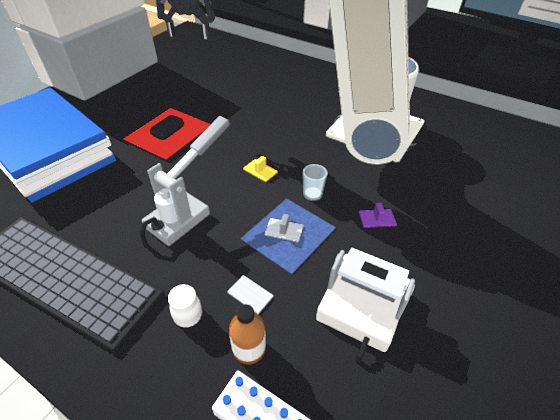

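View pics/top0.png

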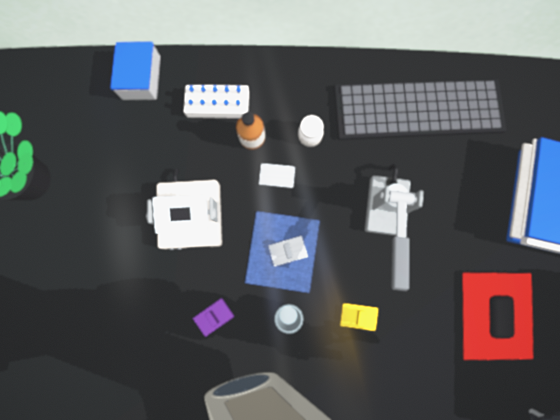

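Scene view: the slide (grey, with grip) is on the blue mat at (285,230), and in top at (288,251). Candidates for the slide are:
- yellow look-alike, top (360,317)
- purple look-alike, top (213,317)
- gripless plate, top (277,175)

The pump is at top (395,210) with its handle at (402,262). The reader is at top (188,214). I'm choosing the grey one on the mat.

```bash
cat > h.py <<'E'
import numpy as np,cv2
from bench import env,get_image,camera_model,nets
from scipy.spatial.transform import Rotation as Rot
def cam(n,pose=None):
    m=camera_model(n)
    if n!="wrist": return m["K"],m["k1"],m["R"],m["t"]
    p,r=pose
    T=np.eye(4);T[:3,:3]=Rot.from_euler("xyz",r).as_matrix();T[:3,3]=p
    E=np.linalg.inv(T@m["tool_from_camera"]);return m["K"],m["k1"],E[:3,:3],E[:3,3]
def proj(c,X):
    K,k,R,t=c;P=np.atleast_2d(X)@R.T+t;s=P[:,:2]/P[:,2:];s=s*(1+k*(s**2).sum(1,keepdims=True))
    return s*[K[0,0],K[1,1]]+K[:2,2]
def ray(c,uv):
    K,k,R,t=c;u=cv2.undistortPoints(np.array(uv,float).reshape(-1,1,2),K,np.array([k,0,0,0,0.]))[:,0]
    d=np.c_[u,np.ones(len(u))]@R;return -R.T@t,d
def onz(c,uv,z):
    o,d=ray(c,uv);return o+d*((z-o[2])/d[:,2])[:,None]
E
python3 - <<'E'
from h import *
d={}
for n in("scene","top"):
    im=get_image(n);d[n]=im
    ov=im.copy()
    for k,nm in enumerate(["pump","lever_pad","reader","stage","slide","bottle","jar"]):
        for i,r in enumerate(nets.masks_of(n,nm)):
            if r["confidence"]<.3: continue
            d[f"{n}_{nm}_{i}"]=r["pixels"]
            cs,_=cv2.findContours(r["pixels"].astype(np.uint8),0,2)
            c=[(255,0,0),(0,255,0),(255,0,255),(255,255,0),(0,255,255),(128,128,255),(255,128,0)][k]
            cv2.drawContours(ov,cs,-1,c,1)
            print(n,nm,i,round(r["confidence"],2),np.round(r["uv"]),r["pixels"].sum())
    cv2.imwrite(f"pics/{n}1.png",cv2.resize(ov,(784,588))[:,:,::-1])
np.savez("m.npz",**d)
E
```

```text
scene pump 0 0.89 [177. 200.] 4092
scene pump 1 0.58 [364. 298.] 6667
scene lever_pad 0 0.69 [197. 148.] 1179
scene reader 0 0.81 [367. 300.] 6692
scene stage 0 0.61 [376. 273.] 2070
scene slide 0 0.96 [376. 219.] 603
scene slide 1 0.83 [260. 169.] 487
scene slide 2 0.63 [282. 231.] 586
scene bottle 0 0.64 [245. 334.] 1678
top pump 0 0.87 [393. 214.] 3471
top lever_pad 0 0.83 [399. 243.] 1593
top reader 0 0.7 [185. 214.] 4436
top stage 0 0.62 [181. 216.] 1933
top slide 0 0.71 [212. 315.] 754
top slide 1 0.7 [289. 248.] 681
top bottle 0 0.59 [254. 131.] 755
top jar 0 0.64 [312. 133.] 584
top jar 1 0.58 [286. 249.] 748
```

```bash
python3 - <<'E'
import cv2,numpy as np
a=cv2.imread("pics/scene0.png");
t=cv2.imread("pics/top0.png")
cv2.imwrite("pics/s_read.png",cv2.resize(a[230:370,300:440],None,fx=5,fy=5,interpolation=2)[:600])
b=np.hstack([cv2.resize(t[160:260,130:240],None,fx=5,fy=5,interpolation=2)[:, :400],cv2.resize(t[205:300,240:330],None,fx=4,fy=4,interpolation=2).copy().__class__(0) if 0 else cv2.copyMakeBorder(cv2.resize(t[205:305,240:330],None,fx=4.4,fy=5,interpolation=2),0,0,0,4,0)[:, :400]])
cv2.imwrite("pics/t_crop.png",b)
E
```

```text
(no output)
```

View pics/s_read.png

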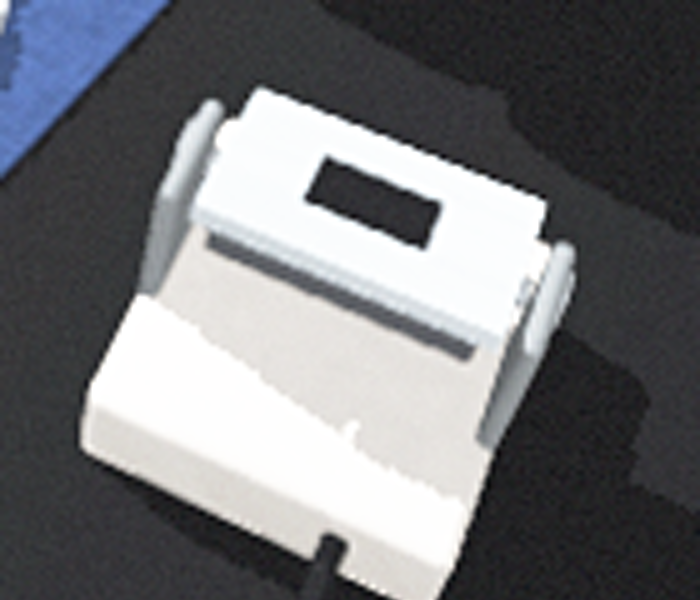

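View pics/t_crop.png

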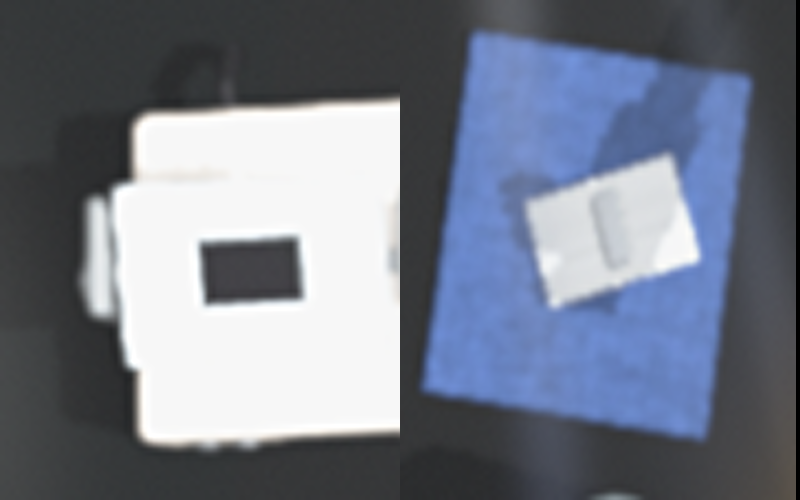

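View pics/scene1.png

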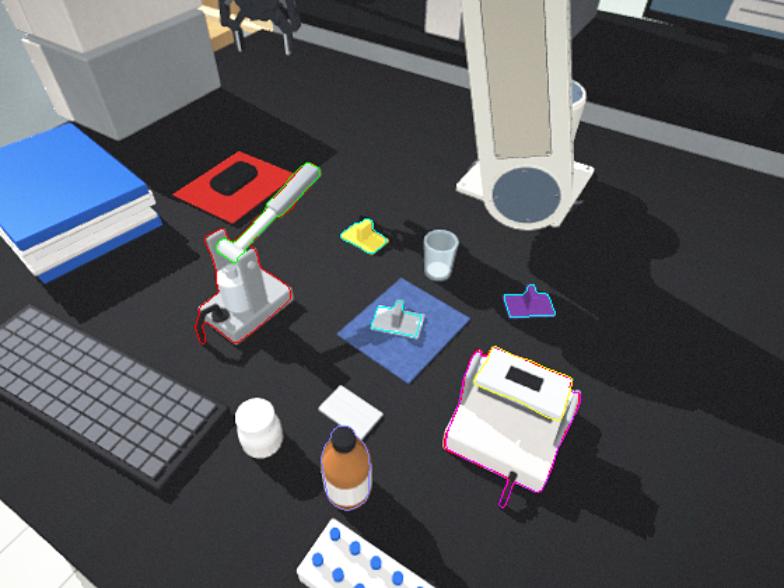

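View pics/top1.png

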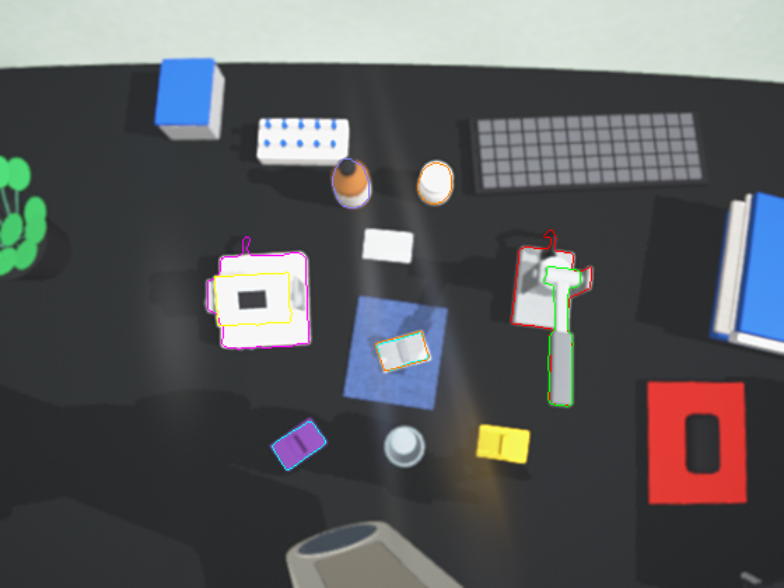

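```bash
cat > fit.py <<'E'
from h import *
from scipy.optimize import minimize
def box(cx,cy,cz,dx,dy,dz):
    return np.array([[cx+a*dx/2,cy+b*dy/2,cz+c*dz/2] for a in(-1,1) for b in(-1,1) for c in(-1,1)])
def Rz(a): return Rot.from_euler("z",a).as_matrix()
S=4
def render(c,parts):
    m=np.zeros((420*S,560*S),np.uint8)
    for P in parts:
        uv=(proj(c,P)+.5)*S
        cv2.fillConvexPoly(m,cv2.convexHull(uv.astype(np.float32)).round().astype(np.int32),1)
    return cv2.resize(m.astype(np.float32),(560,420),interpolation=cv2.INTER_AREA)
def slide(p,z0=4):
    R=Rz(p[2]);return [b@R.T+[p[0],p[1],z0] for b in(box(0,0,3,50,80,6),box(0,0,23,34,14,34))]
def stage(p):
    R=Rz(p[2])@Rot.from_euler("y",-p[3]).as_matrix()
    return [box(0,0,-5,76,112,10)@R.T+[p[0],p[1],110]]
def lever(p,a=0.3):
    # only handle
    R=Rz(p[2]);L=Rot.from_euler("y",a).as_matrix()
    return [(box(-140,0,0,105,30,18)@L.T+[0,0,130])@R.T+[p[0],p[1],0]]
def iou(m,r): return np.minimum(m,r).sum()/np.maximum(m,r).sum()
def fit(model,masks,p0,step):
    # masks: list of (cam,mask,roi weight)
    f=lambda p:-sum(iou(m,render(c,model(p))) for c,m in masks)
    best=None
    sim=np.array([p0]+[np.array(p0)+np.eye(len(p0))[i]*step[i] for i in range(len(p0))])
    r=minimize(f,p0,method="Nelder-Mead",options=dict(initial_simplex=sim,maxiter=250,xatol=.02,fatol=1e-5))
    return r.x,[round(iou(m,render(c,model(r.x))),3) for c,m in masks]
E
cat > f1.py <<'E'
from fit import *
d=np.load("m.npz");cs,ct=cam("scene"),cam("top")
for nm,z in(("slide",10),):
    pass
g=lambda k:d[k].astype(np.float32)
c0=onz(ct,[[289,250]],10)[0];print("slide0",c0)
for y0 in(0.2,0.4,-.2):
    print("slide top",fit(slide,[(ct,g("top_slide_1"))],[c0[0],c0[1],y0],[10,10,.2]))
    print("slide both",fit(slide,[(ct,g("top_slide_1")),(cs,g("scene_slide_2"))],[c0[0],c0[1],y0],[10,10,.2]))
    print("slide scene",fit(slide,[(cs,g("scene_slide_2"))],[c0[0],c0[1],y0],[10,10,.2]))
c0=onz(ct,[[181,214]],110)[0]
for s0 in(.25,.45):
    print("stage both",fit(stage,[(ct,g("top_stage_0")),(cs,g("scene_stage_0"))],[c0[0],c0[1],0,s0],[10,10,.1,.1]))
    print("stage scene",fit(stage,[(cs,g("scene_stage_0"))],[c0[0],c0[1],0,s0],[10,10,.1,.1]))
# handle: bright grey part
print("handle pts")
for n,uv,c in(("top",[[402,262]],ct),("scene",[[209,137]],cs)): print(n,onz(c,uv,171))
for n,uv,z in(("bottle",[254,140],20),("jar",[312,133],50),("yellow",[360,317],10),("purple",[213,317],10),("glass",[289,320],40)): print(n,onz(ct,[uv],z))
E
python3 f1.py
```

```text
slide0 [505.72313589 -23.48193844  10.        ]
slide top (array([ 5.03674750e+02, -1.92999960e+01,  2.99377476e-01]), [np.float32(0.9)])
slide both (array([ 5.03289929e+02, -2.00647073e+01,  3.02712777e-01]), [np.float32(0.893), np.float32(0.832)])
slide scene (array([ 5.01045522e+02, -2.27933614e+01,  3.33215985e-01]), [np.float32(0.854)])
slide top (array([ 5.04620143e+02, -1.91989359e+01,  3.18659095e-01]), [np.float32(0.901)])
slide both (array([ 5.03456536e+02, -2.03871197e+01,  2.79766595e-01]), [np.float32(0.894), np.float32(0.841)])
slide scene (array([ 5.01617555e+02, -2.17807639e+01,  3.31897291e-01]), [np.float32(0.852)])
slide top (array([ 5.04290280e+02, -1.91493210e+01,  3.25029652e-01]), [np.float32(0.902)])
slide both (array([ 5.03176506e+02, -2.02545673e+01,  2.87713562e-01]), [np.float32(0.895), np.float32(0.832)])
slide scene (array([ 5.01458093e+02, -2.31878447e+01,  3.24870445e-01]), [np.float32(0.855)])
stage both (array([5.70228551e+02, 2.11124938e+02, 5.98724780e-02, 2.35614559e-01]), [np.float32(0.936), np.float32(0.931)])
stage scene (array([5.68247677e+02, 2.11378024e+02, 7.57904280e-02, 2.29644610e-01]), [np.float32(0.96)])
stage both (array([5.71075947e+02, 2.11633724e+02, 7.11798704e-02, 2.74866136e-01]), [np.float32(0.957), np.float32(0.912)])
stage scene (array([5.68192230e+02, 2.11554714e+02, 6.54460015e-02, 2.28442940e-01]), [np.float32(0.959)])
handle pts
top [[ 479.98101426 -240.54039047  171.        ]]
scene [[ 483.02413151 -233.01465793  171.        ]]
bottle [[764.51335221  65.49650152  20.        ]]
jar [[774.7671151  -70.50687777  50.        ]]
yellow [[ 356.20894556 -189.11193118   10.        ]]
purple [[347.98632656 147.08103449  10.        ]]
glass [[349.79903343 -26.43429207  40.        ]]
```

```bash
python3 - <<'E'
import cv2,numpy as np
a=cv2.imread("pics/scene0.png");t=cv2.imread("pics/top0.png")
A=cv2.resize(a[105:255,130:240],None,fx=4,fy=4,interpolation=2)
B=cv2.resize(t[165:300,355:440],None,fx=4,fy=4,interpolation=2)
B=cv2.copyMakeBorder(B,0,60,0,0,0)
cv2.imwrite("pics/pump.png",np.hstack([A,B]))
E
```

```text
(no output)
```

View pics/pump.png

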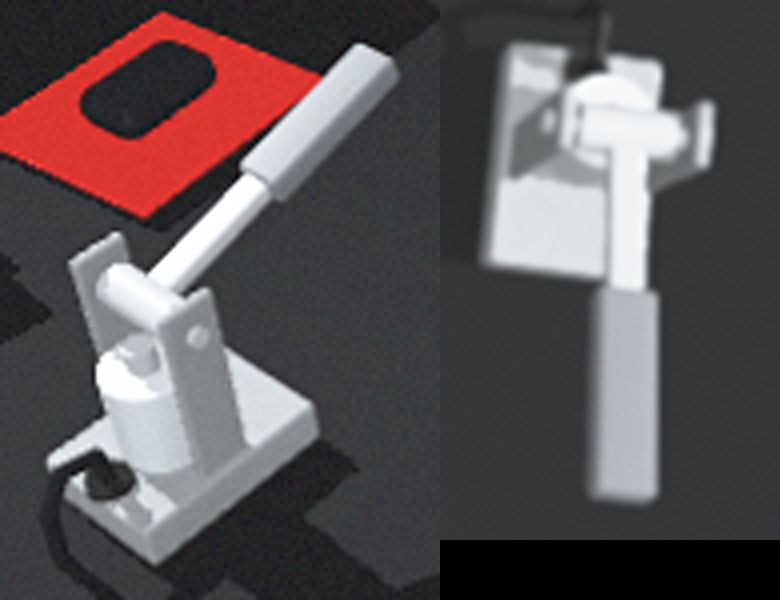

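```bash
python3 - <<'E'
from h import *
ct,cs=cam("top"),cam("scene")
f=onz(ct,[[392.5,289.5],[409.3,290]],195.5);n=onz(ct,[[393,237.5],[409.5,237.5]],164.5);print(f,n)
d=n.mean(0)-f.mean(0);print("top",(n.mean(0)+f.mean(0))/2,np.arctan2(d[1],d[0]),np.hypot(*d[:2]))
# scene: far end top corners crop (360,45)->,(398,75) ; near (245,165),(280,200)
q=lambda u,v:[130+u/4,105+v/4]
f=onz(cs,[q(360,47),q(398,75)],195.5);n=onz(cs,[q(247,167),q(278,195)],164.5);print(f,n)
d=n.mean(0)-f.mean(0);print("scene",(n.mean(0)+f.mean(0))/2,np.arctan2(d[1],d[0]),np.hypot(*d[:2]))
E
```

```text
[[ 428.06772813 -215.26755489  195.5       ]
 [ 427.60189377 -247.01436205  195.5       ]] [[ 527.68954723 -224.9747389   164.5       ]
 [ 528.35777694 -257.84022377  164.5       ]]
top [ 477.92923652 -236.2742199   180.        ] -0.10211528618450623 100.71349156590429
[[ 434.35732564 -237.14888466  195.5       ]
 [ 444.42845681 -202.5578879   195.5       ]] [[ 525.15668155 -248.1129201   164.5       ]
 [ 534.5941547  -218.04389898  164.5       ]]
scene [ 484.63415467 -226.46589791  180.        ] -0.14513339835314643 91.44391130029315
```

Call:
jog_arm --commands '[0.035,-0.014,0,0,0,0,0,0.035,-0.014,0,0,0,0,0,0.035,-0.014,0,0,0,0,0,0.035,-0.014,0,0,0,0,0,0.035,-0.014,0,0,0,0,0,0.035,-0.014,0,0,0,0,0,0.035,-0.014,0,0,0,0,0,0.035,-0.014,0,0,0,0,0,0,0,0,0,0,0,0,0,0,0,0,0,0,0]' --squeeze 40

```text
time: 1.9
tool_pos: [439.1, -278.3, 250.2]
tool_rot: [-3.142, 0.0, 0.438]
ft_force: [-0.5, -0.4, 0.5]
width: -0.2
```

```bash
python3 - <<'E'
from h import *
s=env.sense();p=(s["tool_pos"],s["tool_rot"]);print(s["time"],p,s["ft_force"],s["width"])
im=get_image("wrist");cv2.imwrite("pics/w1.png",im[:,:,::-1])
X=[[479,-235,180],[428,-231,195.5],[528,-241,164.5]]
print(proj(cam("wrist",p),X))
E
```

```text
1.9 (array([ 439.10347733, -278.26263887,  250.23930684]), array([-3.14159016e+00,  2.12496959e-04,  4.37916116e-01])) [-0.45420464 -0.35698214  0.52107241] -0.16373630549985962
[[238.37641535 142.72121802]
 [191.80233173 227.37973611]
 [285.48028449  65.20820288]]
```

View pics/w1.png

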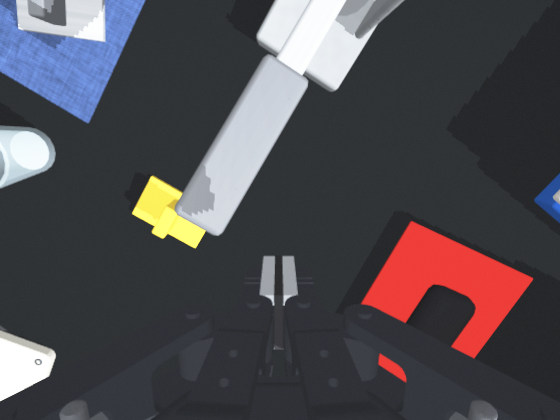

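Wrist view: the handle runs from (198,222) to (287,70), centred near (243,146), within about 3 mm of my estimate.

Call:
jog_arm --commands '[0.0266,-0.0097,0,0,0,0,0,0.0266,-0.0097,0,0,0,0,0,0,0,0.02,0,0,0,0,0,0,0.02,0,0,0,0,0,0,0.012,0,0,0,0,0,0,0.015,0,0,0,0,0,0,0.015,0,0,0,0,0,0,0.015,0,0,0,0,0,0,0.015,0,0,0,0,0,0,0,0,0,0,0]'

```text
time: 2.95
tool_pos: [478.1, -240.0, 137.7]
tool_rot: [-3.142, 0.001, 0.434]
ft_force: [-3.8, -0.4, 7.9]
width: 0.0
```

```bash
python3 - <<'E'
from h import *
s=env.sense();p=(s["tool_pos"],s["tool_rot"]);print(s["time"],p,s["ft_force"],s["width"])
cv2.imwrite("pics/s2.png",get_image("scene")[60:300,60:380,::-1])
E
```

```text
2.95 (array([ 478.05301321, -239.96867043,  137.7339136 ]), array([-3.14157875e+00,  5.96075296e-04,  4.33912222e-01])) [-3.82303468 -0.37638653  7.94125748] 0.00435939528458199
```

View pics/s2.png

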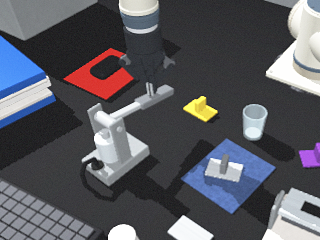

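The fingers press the handle at crop (152,97) with the lever near the bottom and a push of 7.9 N. I'll carry on down to the stop.

Call:
jog_arm --commands '[0,0,0.004,0,0,0,0,0,0,0.003,0,0,0,0,0,0,0,0,0,0,0]'

```text
time: 3.3
tool_pos: [478.5, -240.0, 132.4]
tool_rot: [3.14, -0.0, 0.434]
ft_force: [-2.7, 1.2, 8.3]
width: 0.1
```

Call:
jog_arm --commands '[0,0,0.003,0,0,0,0,0,0,0.002,0,0,0,0,0,0,0,0,0,0,0]'

```text
time: 3.6
tool_pos: [478.8, -240.2, 130.5]
tool_rot: [3.137, -0.002, 0.434]
ft_force: [-10.8, 4.7, 36.5]
width: -0.3
```

Bottom stop reached at TCP z≈130.5 (36 N). I'll repeat the full stroke.

Call:
jog_arm --commands '[0,0,-0.021,0,0,0,0,0,0,-0.021,0,0,0,0,0,0,-0.021,0,0,0,0,0,0,-0.021,0,0,0,0,0,0,0,0,0,0,0,0,0,0.021,0,0,0,0,0,0,0.021,0,0,0,0,0,0,0.021,0,0,0,0,0,0,0.0205,0,0,0,0,0,0,0,0,0,0,0]'

```text
time: 4.6
tool_pos: [479.1, -239.9, 130.3]
tool_rot: [3.137, -0.003, 0.435]
ft_force: [-11.3, 6.5, 40.3]
width: 0.0
```

Call:
jog_arm --commands '[0,0,0,0,0,0,0,0,0,0,0,0,0,0]'

```text
time: 4.8
tool_pos: [479.0, -239.9, 130.5]
tool_rot: [3.137, -0.002, 0.435]
ft_force: [-8.8, 6.2, 37.5]
width: -0.1
```

Call:
jog_arm --commands '[0,0,-0.021,0,0,0,0,0,0,-0.021,0,0,0,0,0,0,-0.021,0,0,0,0,0,0,-0.022,0,0,0,0,0,0,0,0,0,0,0,0,0,0,0,0,0,0]'

```text
time: 5.4
tool_pos: [478.4, -239.2, 211.4]
tool_rot: [-3.142, 0.0, 0.435]
ft_force: [-0.3, -0.4, -0.8]
width: 0.0
```

Call:
jog_arm --commands '[0,0,0.021,0,0,0,0,0,0,0.021,0,0,0,0,0,0,0.021,0,0,0,0,0,0,0.021,0,0,0,0,0,0,0,0,0,0,0,0,0,0,0,0,0,0]'

```text
time: 6.0
tool_pos: [478.8, -239.2, 130.5]
tool_rot: [3.138, -0.002, 0.436]
ft_force: [-8.9, 5.5, 37.1]
width: 0.2
```

Call:
jog_arm --commands '[0,0,-0.021,0,0,0,0,0,0,-0.021,0,0,0,0,0,0,-0.021,0,0,0,0,0,0,-0.021,0,0,0,0,0,0,0,0,0,0,0,0,0,0,0,0,0,0]'

```text
time: 6.6
tool_pos: [478.3, -238.8, 210.6]
tool_rot: [-3.14, 0.001, 0.435]
ft_force: [-0.1, -0.9, -0.6]
width: -0.4
```

Call:
jog_arm --commands '[0,0,0.021,0,0,0,0,0,0,0.021,0,0,0,0,0,0,0.021,0,0,0,0,0,0,0.021,0,0,0,0,0,0,0,0,0,0,0,0,0,0,0,0,0,0]'

```text
time: 7.2
tool_pos: [478.7, -238.9, 130.3]
tool_rot: [3.139, -0.001, 0.436]
ft_force: [-9.2, 5.5, 39.6]
width: 0.2
```

Call:
jog_arm --commands '[0,0,-0.03,0,0,0,0,0,0,-0.03,0,0,0,0,0,0,-0.03,0,0,0,0,0,0,-0.03,0,0,0,0,0,0,0,0,0,0,0,0]'

```text
validation failed for argument at $.co...
```

```bash
python3 - <<'E'
from h import *
s=env.sense();p=(s["tool_pos"],s["tool_rot"]);print(s["time"],p,s["ft_force"],s["width"])
cv2.imwrite("pics/s3.png",get_image("scene")[:,:,::-1])
E
```

```text
7.2 (array([ 478.73849534, -238.92535483,  130.29914526]), array([ 3.13866619e+00, -1.48682760e-03,  4.35828677e-01])) [-9.2406542   5.45906891 39.59079801] 0.22558740970610897
```

View pics/s3.png

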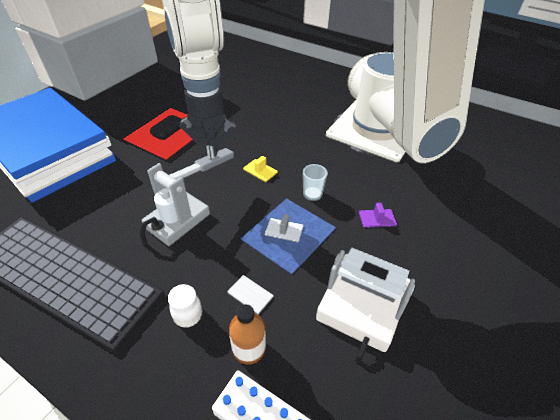

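Call:
jog_arm --commands '[0,0,-0.03,0,0,0,0,0,0,-0.03,0,0,0,0,0,0,-0.03,0,0,0,0,0,0,-0.03,0,0,0,0,0.012,-0.035,0,0,0,0,1,0.012,-0.038,0,0,0,0,1,0.012,-0.038,0,0,0,0,1,0.012,-0.038,0,0,0,0,1,0.012,-0.038,0,0,0,0,1,0,0,0,0,0,0,1]'

```text
time: 8.25
tool_pos: [452.5, -40.4, 246.3]
tool_rot: [-3.139, 0.002, 0.439]
ft_force: [-0.0, -0.7, 0.3]
width: 85.2
```

Call:
jog_arm --commands '[0,0,0.03,0,0,0,1,0,0,0.03,0,0,0,1,0,0,0,0,0,0,1,0,0,0,0,0,0,1]'

```text
time: 8.65
tool_pos: [453.8, -44.2, 187.3]
tool_rot: [-3.14, 0.002, 0.435]
ft_force: [0.1, 0.0, -0.4]
width: 85.5
```

```bash
cat > w.py <<'E'
import sys
from h import *
s=env.sense();p=(s["tool_pos"],s["tool_rot"]);print(s["time"],p,s["ft_force"],s["width"])
im=get_image("wrist");n=sys.argv[1]
np.savez(f"{n}.npz",im=im,pos=p[0],rot=p[1]);cv2.imwrite(f"pics/{n}.png",im[:,:,::-1])
E
python3 w.py w2; python3 - <<'E'
from h import *
d=np.load("w2.npz");c=cam("wrist",(d["pos"],d["rot"]))
from fit import *
for P in slide([503.5,-20.2,.3]): print(proj(c,P).round())
E
```

```text
8.65 (array([453.82186659, -44.22734068, 187.31192176]), array([-3.14006032e+00,  1.85899867e-03,  4.35314471e-01])) [ 0.05994637  0.00187543 -0.44564523] 85.52320876711394
[[318. 165.]
 [319. 166.]
 [229. 153.]
 [228. 153.]
 [328. 107.]
 [329. 107.]
 [235.  94.]
 [234.  93.]]
[[283. 152.]
 [284. 157.]
 [267. 149.]
 [266. 154.]
 [289. 111.]
 [290. 111.]
 [272. 109.]
 [271. 109.]]
```

View pics/w2.png

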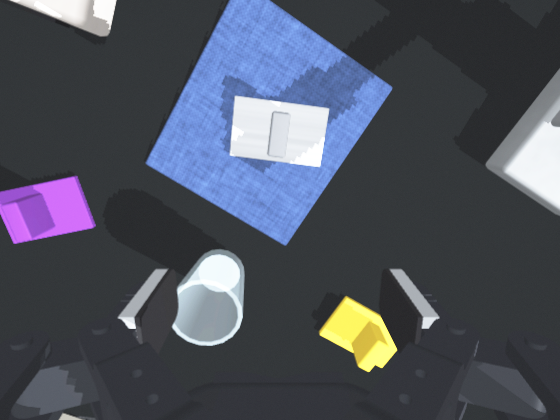

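```bash
python3 - <<'E'
from h import *
from fit import *
from scipy.optimize import least_squares
d=np.load("w2.npz");c=cam("wrist",(d["pos"],d["rot"]))
im=d["im"].astype(int);roi=np.zeros((420,560),bool);roi[80:180,215:345]=1
m=((im[...,2]-im[...,0]<40)&(im.min(2)>110)&roi).astype(np.uint8)
m=cv2.morphologyEx(m,cv2.MORPH_OPEN,np.ones((3,3)));m=cv2.morphologyEx(m,cv2.MORPH_CLOSE,np.ones((9,9)))
print(m.sum());print(cv2.minAreaRect(cv2.findNonZero(m)))
cv2.imwrite("pics/w2m.png",m*255)
print(fit(slide,[(c,m.astype(np.float32))],[503,-20,.3],[6,6,.1]))
P=onz(c,[[235,97],[329,108],[320.5,165.5],[231,155]],10);print(P.mean(0),np.linalg.norm(np.roll(P,1,0)-P,axis=1))
for a,b in((0,1),(3,2),(3,0),(2,1)):print(np.arctan2(*(P[b]-P[a])[1::-1]))
E
```

```text
5617
((277.6709899902344, 131.02230834960938), (95.4092025756836, 60.3151741027832), 7.431407928466797)
(array([ 5.02762371e+02, -2.08730552e+01,  3.09394650e-01]), [np.float32(0.986)])
[502.89489639 -21.6863349   10.        ] [48.27110153 79.09738995 48.68710716 78.90219106]
-1.2450075839210535
-1.2502825551032484
0.328835853152169
0.3247780135537417
```

View pics/w2m.png

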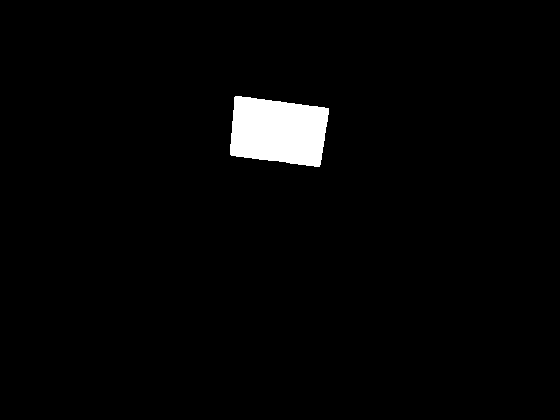

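Call:
jog_arm --commands '[0,0,0,0,0,6.7,1,0.018,-0.0022,0.02,0,0,0,1,0.018,-0.0022,0.03,0,0,0,1,0.0178,-0.0021,0.03,0,0,0,1,0,0,0.03,0,0,0,1,0,0,0,0,0,0,1,0,0,0,0,0,0,1]'

```text
time: 9.4
tool_pos: [503.7, -21.2, 78.9]
tool_rot: [3.141, -0.0, 0.319]
ft_force: [0.1, 0.7, -0.1]
width: 85.5
```

```bash
python3 w.py w3; python3 - <<'E'
from h import *
from fit import *
d=np.load("w3.npz");c=cam("wrist",(d["pos"],d["rot"]))
im=d["im"].copy()
for P in slide([502.9,-21.2,.318]):
    cv2.polylines(im,[cv2.convexHull(proj(c,P).astype(np.float32)).round().astype(np.int32)],True,(255,0,0),1)
cv2.imwrite("pics/w3o.png",im[:,:,::-1])
E
```

```text
9.4 (array([503.67519925, -21.2286716 ,  78.89419421]), array([ 3.14145814e+00, -1.49769531e-04,  3.18640752e-01])) [ 0.1380632   0.6920377  -0.05472164] 85.51704045883596
```

View pics/w3o.png

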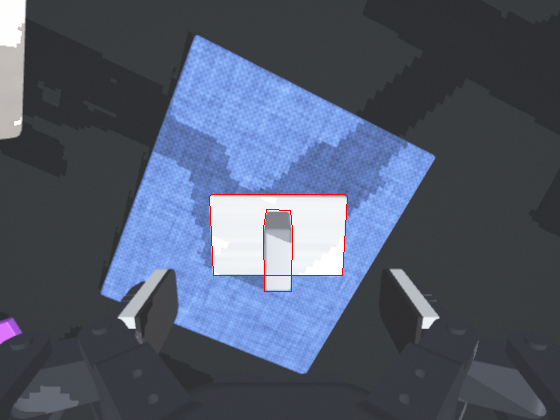

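The close view confirms the grey gripped slide, with the grip at (278,250) and the outline matching within about 1 px. I'll descend and close.

Call:
jog_arm --commands '[0,0,0.02,0,0,0,1,0,0,0.02,0,0,0,1,0,0,0.0055,0,0,0,1,0,0,0,0,0,0,1,0,0,0,0,0,0,0,0,0,0,0,0,0,0,0,0,0,0,0,0,0,0,0,0,0,0,0,0,0,0,0,0,0,0,0,0,0,0,0,0,0,0]' --squeeze 60

```text
time: 10.45
tool_pos: [503.5, -20.9, 32.6]
tool_rot: [3.141, -0.001, 0.319]
ft_force: [-0.5, -0.1, 4.3]
width: 13.5
```

Call:
jog_arm --commands '[0,0,-0.02,0,0,0,0,0,0,-0.03,0,0,0,0,0,0,-0.04,0,0,0,0,0,0,-0.04,0,0,0,0,0,0,-0.04,0,0,0,0,0,0,-0.03,0,0,0,0,0,0,0,0,0,0,0]'

```text
time: 11.15
tool_pos: [504.6, -21.2, 236.1]
tool_rot: [3.138, -0.005, 0.319]
ft_force: [0.5, 0.4, -1.6]
width: 13.2
```

Call:
jog_arm --commands '[0.013,-0.0355,0,0,0,0,0,0.013,-0.0355,0,0,0,0,0,0.013,-0.0355,0,0,0,0,0,0.013,-0.0355,0,0,0,0,0,0.013,-0.0355,0,0,0,0,0,0.013,-0.0355,0,0,0,0,0,0,0,0,0,0,7.2,0,0,0,0,0,0,7.2,0,0,0,0,0,0,0,0,0,0,0,0,0,0,0,0]'

```text
validation failed for argument at $.co...
```

```bash
python3 w.py w4; python3 - <<'E'
from h import *
from fit import *
d=np.load("w4.npz");c=cam("wrist",(d["pos"],d["rot"]))
im=d["im"].copy()
for p,col in(([570,211.3,.065,.235],(255,0,0)),([570.5,211.3,.065,.275],(0,160,0))):
  for P in stage(p):
    cv2.polylines(im,[cv2.convexHull(proj(c,P).astype(np.float32)).round().astype(np.int32)],True,col,1)
cv2.imwrite("pics/w4o.png",im[:,:,::-1])
E
```

```text
11.15 (array([504.60497892, -21.16376928, 236.07734495]), array([ 3.13840398, -0.00546651,  0.31897051])) [ 0.48267952  0.38499481 -1.56594451] 13.198945987820373
```

View pics/w4.png

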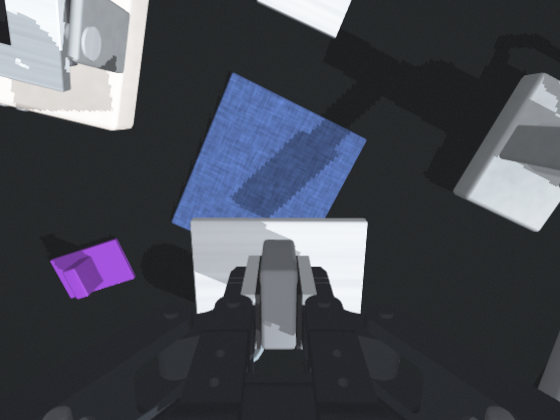

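View pics/w4o.png

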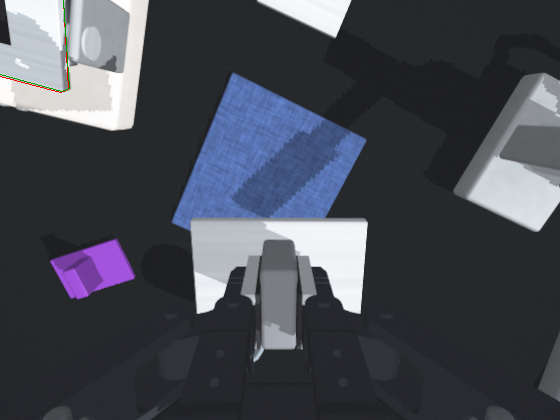

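The slide is held square, with plate corners at (192,219), (366,220), (361,313) and (196,313). The move call was malformed, so I'll resend it.

Call:
jog_arm --commands '[0.013,-0.0355,0,0,0,0,0,0.013,-0.0355,0,0,0,0,0,0.013,-0.0355,0,0,0,0,0,0.013,-0.0355,0,0,0,0,0,0.013,-0.0355,0,0,0,0,0,0.013,-0.0355,0,0,0,0,0,0,0,0,0,0,7.2,0,0,0,0,0,0,7.2,0,0,0,0,0,0,0,0,0,0,0,0,0,0,0]'

```text
time: 12.2
tool_pos: [516.7, 161.7, 230.7]
tool_rot: [-3.108, 0.004, 0.132]
ft_force: [0.4, 0.0, -1.8]
width: 13.0
```

```bash
python3 - <<'E'
# in-hand pose from w4
from h import *
from fit import *
from scipy.optimize import least_squares
d=np.load("w4.npz")
c=cam("wrist",(np.zeros(3),np.zeros(3)))  # tool frame
uv=np.array([[192,219],[366.5,219.5],[361.5,313.5],[196,313.5]])
# tool frame: plate top-face (grip side) faces -z. plate top z = h ; corners x=+25,y=-/+40
def mod(q):
    R=Rot.from_rotvec(q[3:]).as_matrix()
    P=np.array([[25,-40,0],[25,40,0],[-25,40,0],[-25,-40,0]])@R.T+q[:3]
    return (proj(c,P)-uv).ravel()
r=least_squares(mod,[0,0,22,0,0,0]);print(r.x.round(3),r.fun.round(1))
r=least_squares(lambda q:mod([q[0],q[1],q[2],0,0,q[3]]),[0,0,22,0]);print(r.x.round(3),r.fun.round(1))
E
python3 w.py w5; python3 - <<'E'
from h import *
from fit import *
d=np.load("w5.npz");c=cam("wrist",(d["pos"],d["rot"]))
im=d["im"].copy()
for p,col in(([570,211.3,.065,.235],(255,0,0)),([570.5,211.3,.065,.275],(0,160,0))):
  for P in stage(p):
    cv2.polylines(im,[cv2.convexHull(proj(c,P).astype(np.float32)).round().astype(np.int32)],True,col,1)
cv2.imwrite("pics/w5o.png",im[:,:,::-1])
E
```

```text
[-4.0200e-01  5.0500e-01  2.4925e+01  6.0000e-03  1.2000e-02  3.0000e-03] [-0.9 -0.7  1.  -0.8 -2.1  0.9  2.1  0.8]
[-4.5500e-01  4.4400e-01  2.5111e+01  1.0000e-03] [-0.8 -0.9  0.6 -1.  -2.   1.2  2.2  0.9]
12.2 (array([516.72878816, 161.70833942, 230.66910088]), array([-3.10795121,  0.0043192 ,  0.13182019])) [ 0.43609939  0.01163586 -1.79642391] 13.0217882028158
```

View pics/w5o.png

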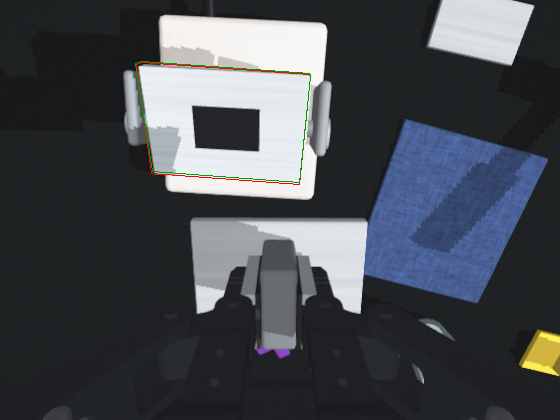

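Call:
jog_arm --commands '[0,0,0,0,0,0,0,0,0,0,0,0,0,0,0,0,0,0,0,0,0]'

```text
time: 12.55
tool_pos: [517.0, 162.8, 232.2]
tool_rot: [-3.108, 0.002, 0.134]
ft_force: [0.4, 0.6, -2.2]
width: 13.3
```

```bash
python3 w.py w6; python3 - <<'E'
from h import *
d=np.load("w6.npz");im=d["im"]
cv2.imwrite("pics/w6c.png",cv2.resize(im[20:220,100:360],None,fx=3,fy=3,interpolation=2)[:,:,::-1])
E
```

```text
12.55 (array([516.98245936, 162.7617474 , 232.1738972 ]), array([-3.10792257e+00,  1.74821791e-03,  1.33758246e-01])) [ 0.43160369  0.64818778 -2.18539039] 13.250432141194544
```

View pics/w6c.png

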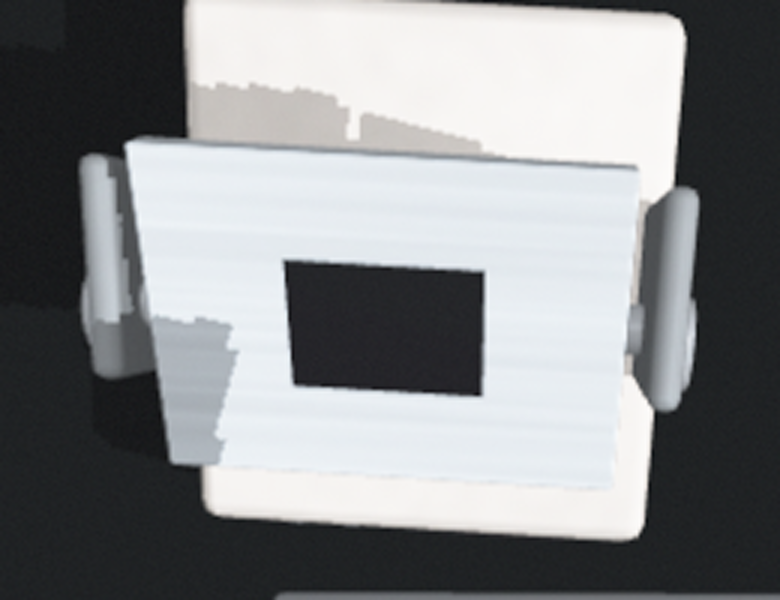

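```bash
cat > st.py <<'E'
from h import *
from scipy.optimize import least_squares
def q(uv): return np.array(uv,float)/3-1/3+[100,20]
d=np.load("w6.npz");cw=cam("wrist",(d["pos"],d["rot"]))
uw=q([[129,146],[637,168],[611,487],[171,463]])
def corners(p):
    R=Rot.from_euler("z",p[2]).as_matrix()@Rot.from_euler("y",-p[3]).as_matrix()
    C=np.array([[38,56,0],[38,-56,0],[-38,-56,0],[-38,56,0]])
    return C@R.T+[p[0],p[1],p[4] if len(p)>4 else 110]
# scene: bottom-left in scene image is +x. crop 5x offset 300,230
us=np.array([[495,335],[195,220],[262,90],[545,200]])/5-.4+[300,230]; us=us.astype(float)
cs=cam("scene")
f=lambda p:(proj(cw,corners(p))-uw).ravel()
g=lambda p:(proj(cs,corners(p))-us).ravel()
for nm,fn,p0 in(("wrist z110",f,[570,211,.06,.25]),("wrist zfree",f,[570,211,.06,.25,110]),("scene",g,[570,211,.06,.25]),("both",lambda p:np.r_[f(p),g(p)],[570,211,.06,.25])):
    r=least_squares(fn,p0);print(nm,r.x.round(3),r.fun.round(1))
E
python3 st.py
```

```text
wrist z110 [5.70102e+02 2.09335e+02 8.70000e-02 2.33000e-01] [-2.  -1.2  1.2 -0.1  0.8  1.   0.1  1. ]
wrist zfree [5.70096e+02 2.10012e+02 8.80000e-02 2.11000e-01 1.06165e+02] [-0.2 -0.7 -0.3  0.1 -0.2  0.2  0.7  0.4]
scene [5.71513e+02 2.10814e+02 9.50000e-02 1.77000e-01] [ 1.8  1.6 -1.  -1.4 -1.4 -0.7  0.4 -0. ]
both [5.70292e+02 2.09569e+02 8.90000e-02 2.05000e-01] [-1.8 -1.5  0.7 -0.9  0.7  1.1 -0.6  1.4  1.3  0.4 -1.2 -2.9 -1.7 -1.1
 -0.2 -0.2]
```

```bash
cat > go.py <<'E'
from h import *
import sys
# usage: x y yaw slope h offx
x,y,yaw,sl,h,ox=map(float,sys.argv[1:7])
R=(Rot.from_euler("z",yaw)*Rot.from_euler("y",-sl)).as_matrix()
tgt=np.array([x,y,110])+R[:,2]*(29+h)+R[:,0]*ox
RT=R@np.diag([1,-1,-1])
s=env.sense();Rc=Rot.from_euler("xyz",s["tool_rot"]).as_matrix()
print("now",s["tool_pos"].round(1),"tgt",tgt.round(1),Rot.from_matrix(RT).as_euler("xyz").round(3))
print("shift in current tool frame mm",(Rc.T@(tgt-s["tool_pos"])).round(1),"shift in target frame",(RT.T@(tgt-s["tool_pos"])).round(1))
print("rotvec deg",np.degrees(Rot.from_matrix(Rc.T@RT).as_rotvec()).round(2))
print("ft",s["ft_force"].round(2),s["ft_torque"].round(3),"tool",(Rc.T@s["ft_force"]).round(2))
E
python3 go.py 570.2 210 .08 .22 50 -45
```

```text
now [517.  162.7 232.2] tgt [509.2 205.1 177.3] [ 3.142 -0.22   0.08 ]
shift in current tool frame mm [ -2.  -41.2  56.4] shift in target frame [-16.3 -42.9  52.7]
rotvec deg [-2.26 12.75  2.85]
ft [-0.14 -0.5  -1.39] [-0.093 -0.002 -0.085] tool [-0.2   0.52  1.37]
```

Call:
jog_arm --commands '[0,0,0,-1.1,6.4,1.4,0,0,0,0,-1.1,6.4,1.4,0,-0.005,-0.014,0.013,0,0,0,0,-0.005,-0.014,0.013,0,0,0,0,-0.006,-0.014,0.013,0,0,0,0,0,0,0.013,0,0,0,0,0,0,0,0,0,0,0,0,0,0,0,0,0,0]'

```text
time: 13.4
tool_pos: [512.9, 162.0, 178.9]
tool_rot: [-3.119, -0.22, 0.139]
ft_force: [0.7, -0.2, -0.4]
width: 13.0
```

```bash
python3 w.py w7; python3 - <<'E'
from h import *
d=np.load("w7.npz");im=d["im"]
cv2.imwrite("pics/w7b.png",cv2.resize(im,(800,600),interpolation=2)[:,:,::-1])
E
python3 go.py 570.2 210 .08 .22 50 -45
```

```text
13.4 (array([512.86490317, 162.04772356, 178.92696931]), array([-3.11909173, -0.22044405,  0.13860213])) [ 0.70557131 -0.2293641  -0.42769089] 13.027729257973157
now [513.1 162.  179.3] tgt [509.2 205.1 177.3] [ 3.142 -0.22   0.08 ]
shift in current tool frame mm [  1.6 -43.2   3.4] shift in target frame [ -0.8 -43.3   1.9]
rotvec deg [-2.02 -0.04  3.27]
ft [-0.39 -0.73 -1.31] [-0.019  0.255 -0.048] tool [-0.76  0.7   1.16]
```

View pics/w7b.png

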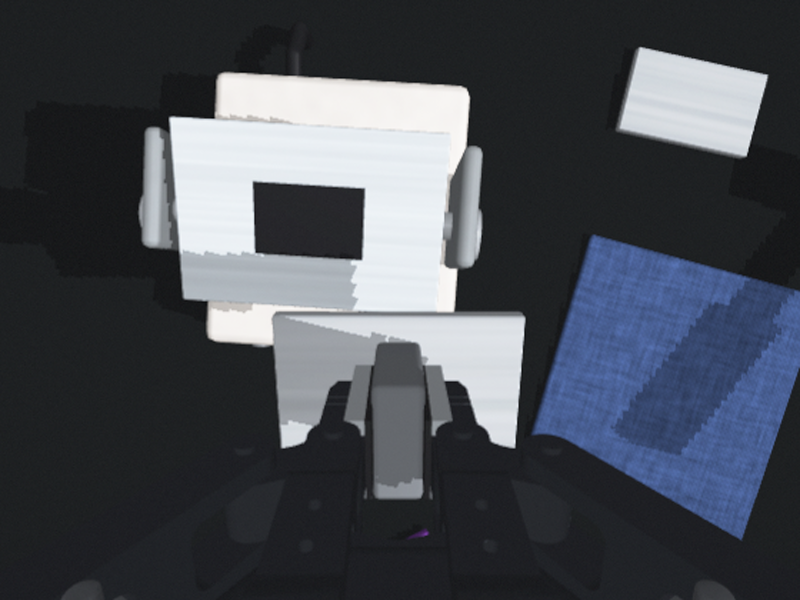

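```bash
python3 - <<'E'
from h import *
s=env.sense();print(s["q"].round(3),s["dq"].round(3),s["effort"].round(2))
cv2.imwrite("pics/s4.png",get_image("scene")[:,:,::-1])
E
```

```text
[ 0.138  0.139 -0.344  0.866  0.023  3.141] [-0.002 -0.005  0.005 -0.001 -0.001 -0.001] [  0.09 -45.67  34.18  -2.1    0.09   0.  ]
```

View pics/s4.png

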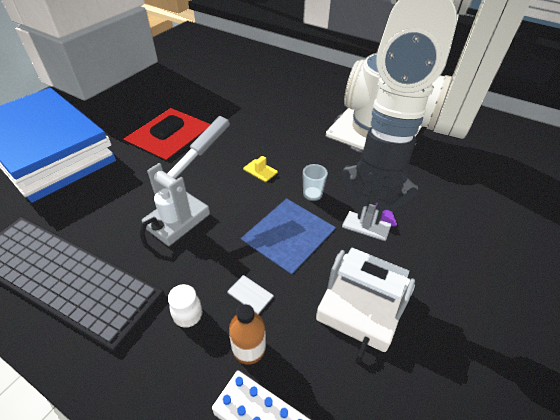

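Joint 6 is at its limit (3.141), which blocked the move. The slide is the same after a half turn, so I'll turn the tool −180° about its z. First I'll take a crop to measure the slope.

```bash
python3 - <<'E'
from h import *
im=np.load("w7.npz")["im"]
cv2.imwrite("pics/w7c.png",cv2.resize(im[70:230,100:340],None,fx=3.3333,fy=3.3333,interpolation=2)[:,:,::-1])
E
```

```text
(no output)
```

View pics/w7c.png

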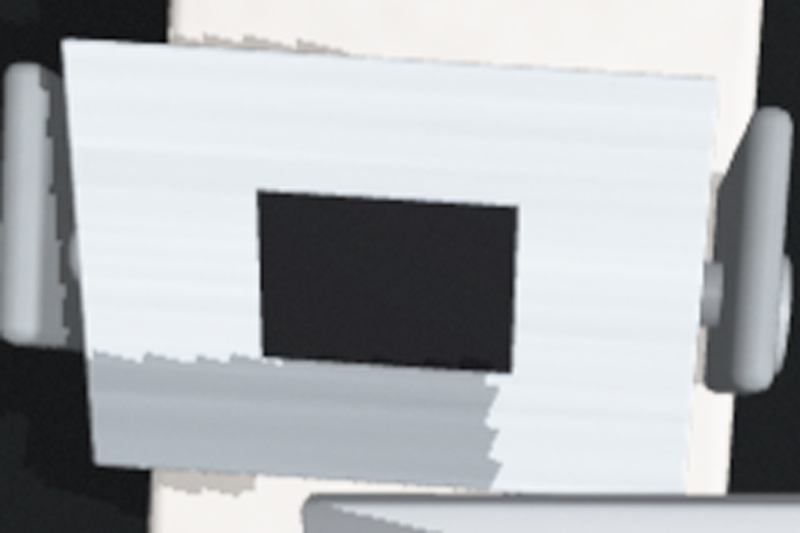

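Call:
jog_arm --commands '[-0.01,0,-0.02,0,0,-8.5,0,-0.01,0,-0.02,0,0,-8.5,0,0,0,0,0,0,-8.5,0,0,0,0,0,0,-8.5,0,0,0,0,0,0,-8.5,0,0,0,0,0,0,-8.5,0,0,0,0,0,0,-8.5,0,0,0,0,0,0,-8.5,0,0,0,0,0,0,-8.5,0,0,0,0,0,0,-8.5,0]'

```text
time: 14.5
tool_pos: [485.6, 155.7, 214.1]
tool_rot: [2.922, -0.04, 1.635]
ft_force: [-0.1, 0.0, -2.0]
width: 13.0
```

Call:
jog_arm --commands '[0,0,0,0,0,-8.5,0,0,0,0,0,0,-8.5,0,0,0,0,0,0,-8.5,0,0,0,0,0,0,-8.5,0,0,0,0,0,0,-8.5,0,0,0,0,0,0,-8.5,0,0,0,0,0,0,-8.5,0,0,0,0,0,0,-8.5,0,0,0,0,0,0,-8.5,0,0,0,0,0,0,-8.5,0]'

```text
time: 15.5
tool_pos: [485.5, 155.6, 214.1]
tool_rot: [3.082, 0.215, 3.108]
ft_force: [0.3, 0.2, -1.4]
width: 13.1
```

```bash
sed -i 's/RT=R@np.diag(\[1,-1,-1\])/RT=R@np.diag([-1,1,-1])/' go.py; python3 go.py 570.2 210 .08 .22 50 40; python3 -c "
from bench import env;print(env.sense()['q'])"
```

```text
now [485.5 155.6 214.1] tgt [591.9 211.7 195.8] [-3.142  0.22  -3.062]
shift in current tool frame mm [-98.1  57.2  43.7] shift in target frame [-103.9   47.4   42. ]
rotvec deg [ 2.02 -0.1  -6.39]
ft [ 0.27  0.24 -1.4 ] [-0.105  0.27  -0.014] tool [0.04 0.17 1.43]
[ 0.1324629   0.06919561 -0.33200029  0.94787878  0.02377709  0.16272327]
```

```bash
cat >> st.py <<'E'
print("--- w7")
d7=np.load("w7.npz");c7=cam("wrist",(d7["pos"],d7["rot"]))
u7=(np.array([[64,39],[716,77],[685.5,501],[95,465]])+.5)/3.3333-.5+[100,70]
f7=lambda p:(proj(c7,corners(p))-u7).ravel()
for nm,fn,p0 in(("z110",f7,[570,211,.06,.25]),("zfree",f7,[570,211,.06,.25,110]),("both zfree",lambda p:np.r_[f7(p),f(p)],[570,211,.06,.25,110]),("all",lambda p:np.r_[f7(p),f(p),g(p)],[570,211,.06,.25])):
    r=least_squares(fn,p0);print(nm,r.x.round(3),r.fun.round(1))
E
python3 st.py
```

```text
wrist z110 [5.70554e+02 2.09149e+02 8.70000e-02 2.33000e-01] [-2.1 -1.2  1.3 -0.1  0.8  1.   0.   1. ]
wrist zfree [5.70549e+02 2.09831e+02 8.80000e-02 2.12000e-01 1.06110e+02] [-0.2 -0.7 -0.3  0.1 -0.2  0.2  0.7  0.4]
scene [5.71513e+02 2.10814e+02 9.50000e-02 1.77000e-01] [ 1.8  1.6 -1.  -1.4 -1.4 -0.7  0.4 -0. ]
both [5.70704e+02 2.09412e+02 8.90000e-02 2.06000e-01] [-1.9 -1.5  0.7 -0.8  0.6  1.2 -0.7  1.4  1.2  0.5 -1.4 -2.8 -1.8 -0.9
 -0.3 -0.1]
--- w7
z110 [5.70610e+02 2.09095e+02 8.50000e-02 2.23000e-01] [-0.8 -0.3  1.2 -0.7 -0.   0.6 -0.5  0.5]
zfree [5.70789e+02 2.09413e+02 8.50000e-02 2.21000e-01 1.08517e+02] [ 0.1  0.2  0.4 -0.4 -0.6  0.1  0.1  0.1]
both zfree [5.70723e+02 2.09535e+02 8.60000e-02 2.22000e-01 1.07869e+02] [ 0.3  0.7  0.  -0.1 -0.8 -0.   0.4  0.2 -1.  -1.3  0.5 -0.2  0.2  0.4
  0.3  0.4]
all [5.70682e+02 2.09245e+02 8.70000e-02 2.13000e-01] [-0.8 -0.2  0.7 -1.1 -0.1  0.5 -0.9  0.7 -1.7 -1.5  1.1 -0.5  0.8  1.2
 -0.5  1.2  1.   0.4 -1.5 -3.  -1.9 -0.9 -0.4  0.1]
```

```bash
python3 go.py 570.7 209.4 .086 .222 50 0
```

```text
now [485.5 155.6 214.1] tgt [553.4 207.9 187.1] [ 3.142  0.222 -3.056]
shift in current tool frame mm [-58.7  52.   43.7] shift in target frame [-64.3  46.2  42.3]
rotvec deg [ 1.94 -0.21 -6.73]
ft [ 0.27  0.24 -1.4 ] [-0.105  0.27  -0.014] tool [0.04 0.17 1.43]
```

Call:
jog_arm --commands '[0,0,0,1.9,-0.2,-6.7,0,-0.016,0.0115,0.008,0,0,0,0,-0.016,0.0115,0.008,0,0,0,0,-0.016,0.0115,0.008,0,0,0,0,-0.0163,0.0117,0.008,0,0,0,0,0,0,0.01,0,0,0,0,0,0,0,0,0,0,0,0,0,0,0,0,0,0]'

```text
time: 16.3
tool_pos: [552.6, 207.1, 186.4]
tool_rot: [3.14, 0.22, -3.062]
ft_force: [0.0, 0.2, -1.3]
width: 13.2
```

```bash
python3 w.py w8; python3 go.py 570.7 209.4 .086 .222 15 0;python3 - <<'E'
from h import *
from fit import *
cs=cam("scene")
im=np.load("w8.npz")["im"]
cv2.imwrite("pics/w8.png",cv2.resize(im,(800,600),interpolation=2)[:,:,::-1])
sc=get_image("scene");cv2.imwrite("pics/s5.png",cv2.resize(sc[190:370,280:460],None,fx=3.3,fy=3.3,interpolation=2)[:,:,::-1])
E
```

```text
16.3 (array([552.63775353, 207.11505461, 186.43775623]), array([ 3.13974399,  0.21966187, -3.06226321])) [ 0.04547547  0.22843554 -1.29486071] 13.162139383649293
now [552.8 207.1 186.9] tgt [561.  208.6 152.9] [ 3.142  0.222 -3.056]
shift in current tool frame mm [-0.7  0.8 34.9] shift in target frame [-0.7  0.8 34.9]
rotvec deg [ 0.03 -0.09 -0.39]
ft [-0.59 -0.62 -2.04] [-0.055  0.215  0.014] tool [ 1.07 -0.58  1.85]
```

View pics/w8.png

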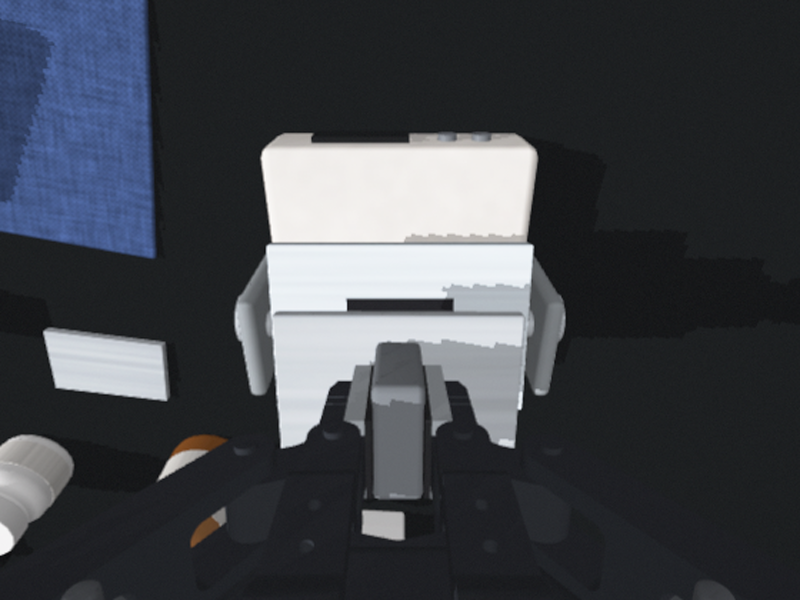

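View pics/s5.png

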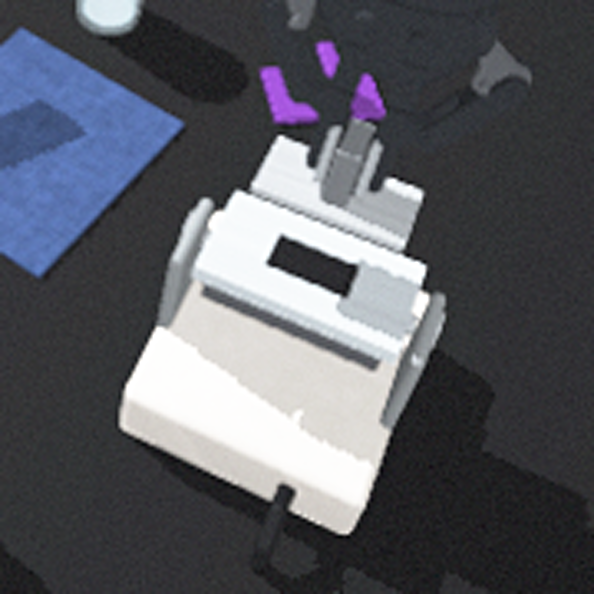

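In the wrist view the stage's front edge (267–532, row 243) and the slide's edge (274–524, row 313) are parallel and centred. I'll come down closer.

Call:
jog_arm --commands '[-0.0005,0.0005,0.01,0,0,-0.3,0,0,0,0.01,0,0,0,0,0,0,0.01,0,0,0,0,0,0,0.01,0,0,0,0,0,0,0,0,0,0,0,0,0,0,0,0,0,0]'

```text
time: 17.0
tool_pos: [562.4, 208.8, 147.1]
tool_rot: [3.141, 0.22, -3.057]
ft_force: [0.5, 0.5, -0.5]
width: 13.3
```

```bash
python3 w.py w9; python3 go.py 570.7 209.4 .086 .222 0 0;python3 - <<'E'
from h import *
im=np.load("w9.npz")["im"]
cv2.imwrite("pics/w9.png",cv2.resize(im[150:350,150:410],None,fx=3,fy=3,interpolation=2)[:,:,::-1])
sc=get_image("scene");cv2.imwrite("pics/s6.png",cv2.resize(sc[190:370,280:460],None,fx=3.3,fy=3.3,interpolation=2)[:,:,::-1])
E
```

```text
17.0 (array([562.40896572, 208.83928393, 147.09902028]), array([ 3.14080531,  0.21963886, -3.05681461])) [ 0.50817185  0.4593193  -0.51863003] 13.250835202384526
now [562.6 208.9 147.6] tgt [564.3 208.9 138.3] [ 3.142  0.222 -3.056]
shift in current tool frame mm [ 0.3 -0.2  9.5] shift in target frame [ 0.4 -0.2  9.5]
rotvec deg [ 0.04 -0.09 -0.07]
ft [ 0.92 -0.3  -0.47] [ 0.001  0.318 -0.009] tool [-0.76 -0.38  0.65]
```

View pics/w9.png

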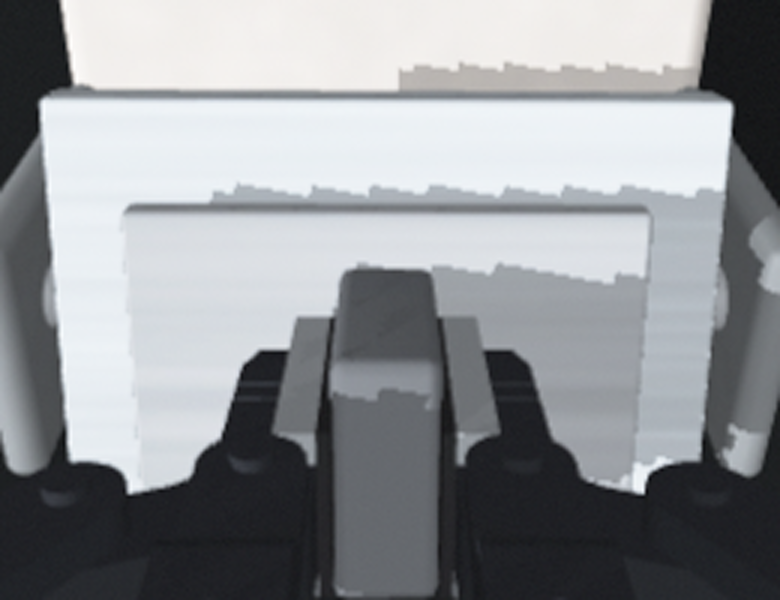

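View pics/s6.png

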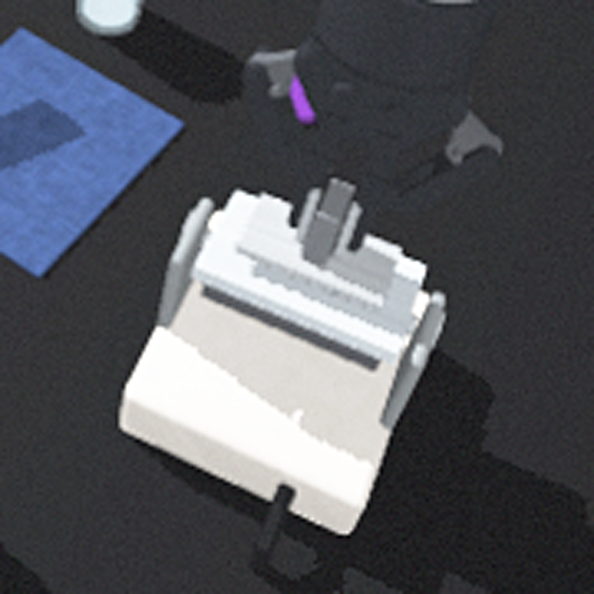

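```bash
cat > rel.py <<'E'
from h import *
from scipy.optimize import least_squares
c=cam("wrist",(np.zeros(3),np.zeros(3)))
def rel(uL,uR,eL,eR,W,L,q0,tag,off,sc):
    q=lambda u:(np.array(u,float)+.5)/sc-.5+off
    uL,uR,eL,eR=map(q,(uL,uR,eL,eR))
    def res(p):
        R=Rot.from_euler("xyz",p[3:]).as_matrix()
        P=np.array([[L/2,-W/2,0],[L/2,W/2,0],[-L/2,-W/2,0],[-L/2,W/2,0]])@R.T+p[:3]
        v=proj(c,P);o=list(v[0]-uL)+list(v[1]-uR)
        for a,b,e in((v[0],v[2],eL),(v[1],v[3],eR)):
            d=(b-a)/np.linalg.norm(b-a);o.append(d[0]*(e-a)[1]-d[1]*(e-a)[0])
        return o
    r=least_squares(res,q0);print(tag,"xyz",r.x[:3].round(2),"rot deg",np.degrees(r.x[3:]).round(2),"res",r.fun.round(2));return r.x
E
python3 - <<'E'
from rel import *
o=[150,150]
a=rel([126,212],[650,212],[139.5,470],[636,470],80,50,[0,0,24,0,0,0],"slide",o,3)
b=rel([42,100],[732,103],[67,460],[703,460],112,76,[0,0,38,0,0,0],"stage",o,3)
for s in(1,-1):
  rel([126,212],[650,212],[139.5+s,470],[636-s,470],80,50,[0,0,24,0,0,0],"slide pert",o,3)
E
```

```text
slide xyz [-1.22  0.54 23.87] rot deg [ 0.07 -4.51 -0.05] res [-0.  0.  0.  0. -0.  0.]
stage xyz [-0.04  0.36 38.1 ] rot deg [ 0.39 -3.38  0.24] res [-0. -0.  0. -0. -0.  0.]
slide pert xyz [-1.25  0.54 24.23] rot deg [ 0.05 -3.68 -0.05] res [0. 0. 0. 0. 0. 0.]
slide pert xyz [-1.19  0.54 23.51] rot deg [ 0.08 -5.34 -0.05] res [-0.  0.  0. -0.  0. -0.]
```

Call:
jog_arm --commands '[0.0006,0,0.003,0,0,0,0,0,0,0.003,0,0,0,0,0,0,0.001,0,0,0,0,0,0,0,0,0,0,0,0,0,0,0,0,0,0]'

```text
time: 17.6
tool_pos: [563.5, 209.0, 140.6]
tool_rot: [3.141, 0.221, -3.057]
ft_force: [0.3, -0.0, -2.2]
width: 12.9
```

```bash
python3 go.py 570.7 209.4 .086 .222 0 0
```

```text
now [563.5 209.  140.6] tgt [564.3 208.9 138.3] [ 3.142  0.222 -3.056]
shift in current tool frame mm [-0.3 -0.2  2.5] shift in target frame [-0.3 -0.2  2.5]
rotvec deg [ 0.04 -0.08 -0.07]
ft [ 0.28 -0.03 -2.25] [ 0.027  0.235 -0.005] tool [ 0.22 -0.05  2.25]
```

Call:
jog_arm --commands '[0,0,0.001,0,0,0,0,0,0,0,0,0,0,0]'

```text
time: 17.8
tool_pos: [563.7, 208.9, 139.6]
tool_rot: [3.141, 0.221, -3.057]
ft_force: [-0.2, -0.3, -1.8]
width: 13.4
```

```bash
python3 go.py 570.7 209.4 .086 .222 0 0
```

```text
now [563.7 208.9 139.6] tgt [564.3 208.9 138.3] [ 3.142  0.222 -3.056]
shift in current tool frame mm [-0.4 -0.1  1.4] shift in target frame [-0.4 -0.1  1.4]
rotvec deg [ 0.04 -0.08 -0.07]
ft [-0.24 -0.27 -1.76] [-0.002  0.261  0.049] tool [ 0.64 -0.25  1.66]
```

Call:
jog_arm --commands '[0,0,0.001,0,0,0,0,0,0,0,0,0,0,0]'

```text
time: 18.0
tool_pos: [563.9, 209.0, 138.5]
tool_rot: [3.141, 0.22, -3.057]
ft_force: [0.4, 0.3, -1.9]
width: 13.3
```

```bash
python3 go.py 570.7 209.4 .086 .222 0 0
```

```text
now [563.9 209.  138.5] tgt [564.3 208.9 138.3] [ 3.142  0.222 -3.056]
shift in current tool frame mm [-0.4 -0.2  0.3] shift in target frame [-0.4 -0.2  0.3]
rotvec deg [ 0.03 -0.09 -0.07]
ft [ 0.36  0.32 -1.94] [0.001 0.301 0.047] tool [0.05 0.28 1.98]
```

Call:
jog_arm --commands '[0,0,0.001,0,0,0,0,0,0,0,0,0,0,0]'

```text
time: 18.2
tool_pos: [564.1, 209.0, 137.8]
tool_rot: [3.141, 0.221, -3.057]
ft_force: [-2.2, 0.4, 1.2]
width: 13.2
```

```bash
python3 go.py 570.7 209.4 .086 .222 0 0|tail -1
```

```text
ft [-2.17  0.39  1.23] [-0.138  0.421 -0.03 ] tool [ 1.81  0.57 -1.66]
```

Call:
jog_arm --commands '[0,0,0.001,0,0,0,0,0,0,0,0,0,0,0]'

```text
time: 18.4
tool_pos: [564.3, 209.1, 136.8]
tool_rot: [3.141, 0.221, -3.057]
ft_force: [-2.4, -0.3, 3.8]
width: 13.0
```

```bash
python3 go.py 570.7 209.4 .086 .222 0 0|tail -1
```

```text
ft [-2.45 -0.29  3.79] [-0.144  0.488 -0.027] tool [ 1.57 -0.08 -4.23]
```

Call:
jog_arm --commands '[0,0,0.001,0,0,0,0,0,0,0,0,0,0,0]'

```text
time: 18.6
tool_pos: [564.5, 209.1, 135.9]
tool_rot: [3.141, 0.221, -3.057]
ft_force: [-4.1, -0.5, 5.7]
width: 13.6
```

```bash
python3 go.py 570.7 209.4 .086 .222 0 0|tail -1
```

```text
ft [-4.05 -0.47  5.73] [-0.195  0.511 -0.042] tool [ 2.72 -0.11 -6.48]
```

Contact force is about 8 N. However, the torque change and the vision fit both suggest slight edge contact: about 0.3° about tool x and 0.5–1° about tool y. I'll lift, correct it and press again.

Call:
jog_arm --commands '[0,0,-0.005,0,0,0,0,0,0,0,0.3,0.6,0,0,0,0,0,0,0,0,0,0,0,0,0,0,0,0]'

```text
time: 19.0
tool_pos: [563.4, 209.0, 140.2]
tool_rot: [-3.137, 0.209, -3.057]
ft_force: [-0.9, -0.5, -1.4]
width: 13.2
```

```bash
python3 go.py 570.7 209.4 .086 .222 0 0
```

```text
now [563.4 209.  140.2] tgt [564.3 208.9 138.3] [ 3.142  0.222 -3.056]
shift in current tool frame mm [-0.5 -0.2  2.1] shift in target frame [-0.5 -0.2  2.1]
rotvec deg [-0.27 -0.72 -0.06]
ft [-0.92 -0.54 -1.36] [ 0.014  0.284 -0.03 ] tool [ 1.22 -0.46  1.13]
```

Call:
jog_arm --commands '[0,0,0.002,0,0,0,0,0,0,0,0,0,0,0]'

```text
time: 19.2
tool_pos: [563.9, 209.0, 138.4]
tool_rot: [-3.137, 0.21, -3.057]
ft_force: [-1.1, -0.3, 2.1]
width: 12.7
```

```bash
python3 go.py 570.7 209.4 .086 .222 0 0|tail -1
```

```text
ft [-1.09 -0.34  2.14] [-0.008  0.222  0.023] tool [ 0.64 -0.26 -2.32]
```

Call:
jog_arm --commands '[0,0,0.001,0,0,0,0,0,0,0,0,0,0,0]'

```text
time: 19.4
tool_pos: [564.0, 209.0, 137.8]
tool_rot: [-3.137, 0.21, -3.057]
ft_force: [-1.9, -0.9, 1.8]
width: 13.2
```

```bash
python3 go.py 570.7 209.4 .086 .222 0 0|tail -1
```

```text
ft [-1.95 -0.9   1.85] [-0.074  0.4    0.031] tool [ 1.59 -0.74 -2.23]
```

Call:
jog_arm --commands '[0,0,0.001,0,0,0,0,0,0,0,0,0,0,0]'

```text
time: 19.6
tool_pos: [564.3, 209.0, 136.9]
tool_rot: [-3.137, 0.21, -3.057]
ft_force: [-1.5, -1.7, 4.6]
width: 12.9
```

```bash
python3 go.py 570.7 209.4 .086 .222 0 0|tail -1
```

```text
ft [-1.46 -1.7   4.56] [-0.023  0.413  0.016] tool [ 0.61 -1.59 -4.78]
```

Call:
jog_arm --commands '[0,0,0.001,0,0,0,0,0,0,0,0,0,0,0]'

```text
time: 19.8
tool_pos: [564.5, 209.0, 135.9]
tool_rot: [-3.137, 0.21, -3.057]
ft_force: [-3.9, -1.7, 6.4]
width: 13.3
```

```bash
python3 go.py 570.7 209.4 .086 .222 0 0|tail -1
```

```text
ft [-3.91 -1.68  6.44] [-0.082  0.548 -0.043] tool [ 2.6  -1.37 -7.13]
```

```bash
cat > avg.py <<'E'
from h import *
F=[];T=[];P=[]
for i in range(8):
    get_image("top");s=env.sense();R=Rot.from_euler("xyz",s["tool_rot"]).as_matrix()
    F.append(R.T@s["ft_force"]);T.append(R.T@s["ft_torque"]);P.append(s["tool_pos"])
print(s["time"],"F tool",np.mean(F,0).round(2),"T tool",np.mean(T,0).round(3),"sd",np.std(T,0).round(3),np.mean(P,0).round(2),s["tool_rot"].round(4))
E
python3 avg.py; python3 w.py w10; python3 - <<'E'
from h import *
im=np.load("w10.npz")["im"]
cv2.imwrite("pics/w10.png",cv2.resize(im[150:350,150:410],None,fx=3,fy=3,interpolation=2)[:,:,::-1])
E
```

```text
20.2 F tool [ 2.6  -0.92 -6.28] T tool [0.032 0.549 0.004] sd [0.029 0.025 0.033] [564.47 209.02 135.96] [-3.1373  0.2104 -3.0569]
20.2 (array([564.49310407, 208.99293093, 135.99026739]), array([-3.13727178,  0.21044533, -3.05687279])) [-4.11997225 -1.35460889  5.2475174 ] 13.066469383221657
```

View pics/w10.png

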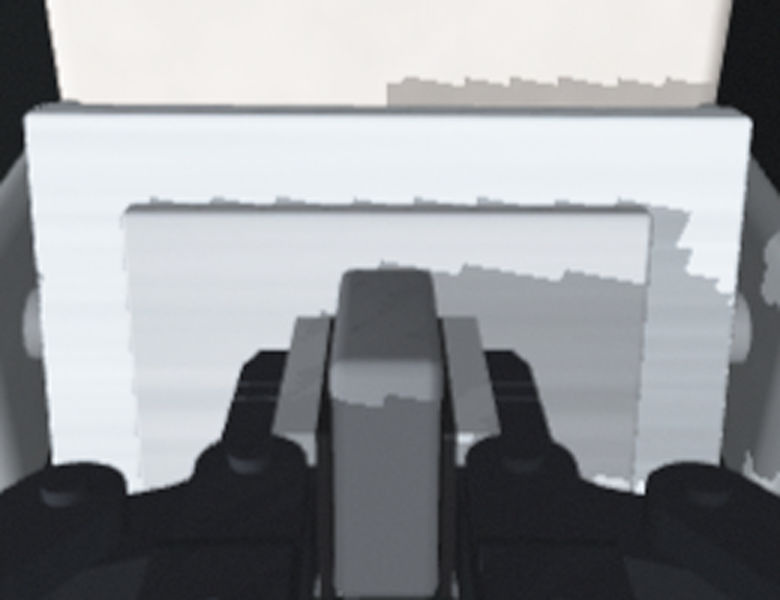

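```bash
python3 - <<'E'
from rel import *
o=[150,150]
a=rel([126,212],[650,212],[139.5,470],[636,470],80,50,[0,0,24,0,0,0],"slide",o,3)
b=rel([26,114],[751,118],[51,460],[723,460],112,76,[0,0,38,0,0,0],"stage",o,3)
# expected if flush & centred: stage corner projected with slide pose
im=np.load("w10.npz")["im"]
cv2.imwrite("pics/w10z.png",cv2.resize(im[180:320,150:220],None,fx=4.2,fy=4.2,interpolation=2)[:,:,::-1])
cv2.imwrite("pics/w10y.png",np.hstack([cv2.resize(im[180:310,153:203],None,fx=4.5,fy=4.5,interpolation=2),cv2.resize(im[180:310,355:405],None,fx=4.5,fy=4.5,interpolation=2)])[:,:,::-1])
E
```

```text
slide xyz [-1.22  0.54 23.87] rot deg [ 0.07 -4.51 -0.05] res [0. 0. 0. 0. 0. 0.]
stage xyz [-0.55  0.29 29.3 ] rot deg [-0.61 -3.75  0.16] res [ 0.  0.  0.  0.  0. -0.]
```

View pics/w10y.png

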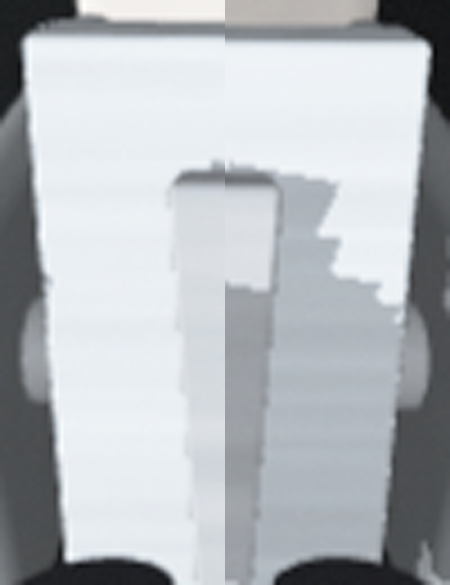

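Flush to within the vision accuracy and centred to under 1 mm. I'll relieve the small lateral load and probe the pitch with averaged torques.

Call:
jog_arm --commands '[0.0004,0,0,0,0,0,0,0,0,0,0,0,0,0]'

```text
time: 20.45
tool_pos: [564.4, 209.0, 136.1]
tool_rot: [-3.137, 0.211, -3.057]
ft_force: [-2.6, -0.9, 5.8]
width: 13.4
```

```bash
python3 avg.py
```

```text
20.85 F tool [ 1.69 -1.13 -6.24] T tool [0.041 0.287 0.007] sd [0.011 0.017 0.029] [564.39 209.01 136.06] [-3.1373  0.2111 -3.0569]
```

Call:
jog_arm --commands '[0,0,0,0,-0.6,0,0,0,0,0,0,0,0,0]'

```text
time: 21.05
tool_pos: [564.2, 209.0, 136.0]
tool_rot: [-3.137, 0.222, -3.057]
ft_force: [-2.6, -1.1, 5.2]
width: 12.9
```

```bash
python3 avg.py
```

```text
21.45 F tool [ 1.9  -0.76 -6.09] T tool [ 0.015  0.424 -0.01 ] sd [0.038 0.015 0.027] [564.21 209.   135.94] [-3.1373  0.2211 -3.0568]
```

Call:
jog_arm --commands '[0,0,0,0,1.2,0,0,0,0,0,0,0,0,0]'

```text
time: 21.65
tool_pos: [564.7, 209.1, 136.1]
tool_rot: [-3.137, 0.2, -3.057]
ft_force: [-2.9, 0.0, 6.1]
width: 13.3
```

```bash
python3 avg.py
```

```text
22.05 F tool [ 0.62 -0.89 -6.43] T tool [-0.002  0.156  0.022] sd [0.018 0.038 0.03 ] [564.66 209.1  136.21] [-3.1375  0.2012 -3.0569]
```

Call:
jog_arm --commands '[0,0,-0.006,0,-2.4,0,0,0,0,0,0,0,0,0,0,0,0,0,0,0,0]'

```text
time: 22.35
tool_pos: [562.6, 208.9, 141.2]
tool_rot: [-3.137, 0.24, -3.057]
ft_force: [0.4, 0.1, -1.7]
width: 13.2
```

```bash
python3 avg.py; python3 w.py w11
```

```text
22.75 F tool [ 0.58 -0.23  1.24] T tool [-0.002  0.288  0.002] sd [0.026 0.021 0.027] [562.97 208.89 141.16] [-3.1372  0.241  -3.0567]
22.75 (array([562.95735284, 208.91227698, 141.30304772]), array([-3.13721518,  0.24102576, -3.05667575])) [-0.53717024 -0.13701128 -1.45848244] 13.125500147905939
```

Call:
jog_arm --commands '[0,0,0.003,0,0,0,0,0,0,0.003,0,0,0,0,0,0,0,0,0,0,0]'

```text
time: 23.1
tool_pos: [564.5, 209.0, 135.8]
tool_rot: [-3.137, 0.242, -3.057]
ft_force: [-1.6, -0.9, 4.8]
width: 13.3
```

```bash
python3 avg.py; python3 w.py w12
```

```text
23.5 F tool [ 0.5  -0.56 -5.15] T tool [-0.031  0.455 -0.01 ] sd [0.034 0.079 0.021] [564.49 209.03 136.05] [-3.1373  0.2421 -3.0567]
23.5 (array([564.50441933, 209.03627348, 135.96192136]), array([-3.13729683,  0.24208411, -3.05669334])) [-1.05269499 -0.61259972  4.26496095] 13.314967220628661
```

Call:
jog_arm --commands '[0,0,0,0,1.2,0,0,0,0,0,0,0,0,0]'

```text
time: 23.75
tool_pos: [564.8, 209.1, 136.0]
tool_rot: [-3.137, 0.221, -3.057]
ft_force: [-1.5, -0.4, 5.2]
width: 13.1
```

```bash
python3 avg.py
```

```text
24.15 F tool [ 0.17 -0.55 -6.11] T tool [-0.024  0.023  0.008] sd [0.043 0.019 0.022] [564.77 209.1  136.07] [-3.1374  0.2217 -3.0568]
```

```bash
python3 avg.py; python3 w.py w13; python3 - <<'E'
from h import *
ims=[np.load(f"w{i}.npz")["im"] for i in(9,11,13)]
cv2.imwrite("pics/w13c.png",np.hstack([cv2.resize(im[200:330,180:380],None,fx=1.3333,fy=3.5,interpolation=2) for im in ims])[:,:,::-1])
# slide front-edge row and side-edge subpixel: gradient profiles
for i in(4,9,10,11,12,13):
    g=np.load(f"w{i}.npz")["im"].astype(float).mean(2)
    # grip top edge near col 279, rows 225-260
    r=[]
    for c0,c1,a,b in((200,250,205,230),(310,350,205,230),(270,288,228,250),(270,288,265,290)):
        p=g[a:b,c0:c1].mean(1);d=np.abs(np.diff(p));r.append((a+(d*np.arange(len(d))).sum()/d.sum(),a+int(d.argmax())))
    print(i,[(round(x,2),y) for x,y in r])
E
```

```text
24.55 F tool [ 0.02 -0.48 -5.28] T tool [-0.016  0.011  0.012] sd [0.027 0.018 0.037] [564.75 209.09 136.1 ] [-3.1374  0.2217 -3.0569]
24.55 (array([564.76424388, 209.07297488, 136.1150233 ]), array([-3.13737086,  0.22173433, -3.05685531])) [ 0.10333018 -1.24040527  5.47318097] 13.574591038821021
4 [(np.float64(218.98), 220), (np.float64(218.83), 221), (np.float64(237.05), 239), (np.float64(270.52), 269)]
9 [(np.float64(217.51), 217), (np.float64(217.48), 220), (np.float64(238.34), 239), (np.float64(274.23), 270)]
10 [(np.float64(218.19), 217), (np.float64(218.67), 217), (np.float64(238.22), 239), (np.float64(275.12), 270)]
11 [(np.float64(217.91), 217), (np.float64(218.22), 220), (np.float64(238.27), 239), (np.float64(273.89), 270)]
12 [(np.float64(218.24), 217), (np.float64(218.57), 217), (np.float64(238.2), 239), (np.float64(274.73), 270)]
13 [(np.float64(218.34), 217), (np.float64(218.74), 217), (np.float64(238.39), 239), (np.float64(274.98), 270)]
```

View pics/w13c.png

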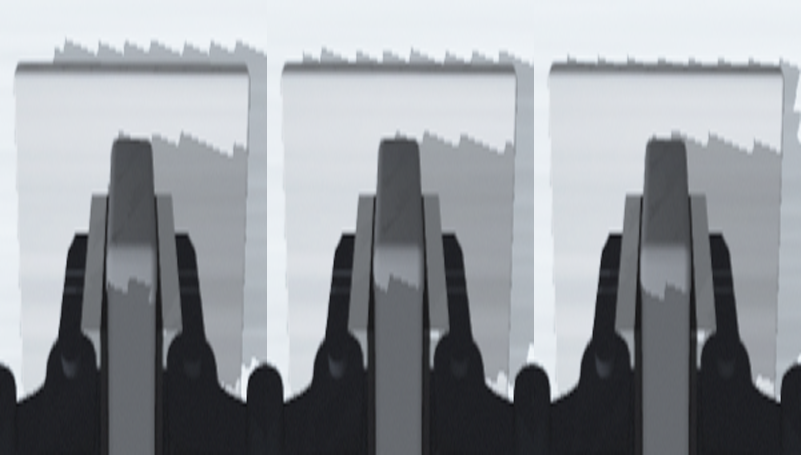

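Call:
jog_arm --commands '[0,0,-0.005,0,-0.6,0,0,0,0,0,0,0,0,0,0,0,0.005,0,0,0,0,0,0,0,0,0,0,0,0,0,0,0,0,0,0,0,0,0,0,0,0,0]'

```text
time: 25.2
tool_pos: [564.3, 209.1, 135.7]
tool_rot: [-3.137, 0.231, -3.057]
ft_force: [-3.3, -1.0, 5.4]
width: 13.0
```

```bash
python3 avg.py;python3 avg.py
```

```text
25.6 F tool [ 1.95 -0.24 -5.97] T tool [-0.078  0.431 -0.013] sd [0.027 0.03  0.022] [564.29 209.04 135.74] [-3.1373  0.2309 -3.0567]
26.0 F tool [ 1.78 -0.33 -5.7 ] T tool [-0.081  0.408 -0.001] sd [0.016 0.034 0.038] [564.28 209.05 135.74] [-3.1373  0.2309 -3.0566]
```

Call:
jog_arm --commands '[0,0,-0.005,0,-0.6,0,0,0,0,0,0,0,0,0,0,0,0.005,0,0,0,0,0,0,0,0,0,0,0,0,0,0,0,0,0,0,0,0,0,0,0,0,0]'

```text
time: 26.6
tool_pos: [564.6, 209.1, 135.9]
tool_rot: [-3.137, 0.242, -3.057]
ft_force: [-1.8, 0.2, 5.6]
width: 12.8
```

```bash
python3 avg.py;python3 avg.py
```

```text
27.0 F tool [ 0.62 -0.39 -5.27] T tool [-0.099  0.523 -0.011] sd [0.024 0.02  0.023] [564.56 209.04 135.88] [-3.1374  0.2418 -3.0567]
27.4 F tool [ 0.78 -0.47 -5.37] T tool [-0.113  0.514  0.014] sd [0.032 0.019 0.046] [564.56 209.04 135.89] [-3.1374  0.2418 -3.0568]
```

The averaged torques and contact heights bracket the true slope between 0.231 and 0.242 rad. At 0.242 the lower edge bears, and below 0.231 the upper edge bears. I'll set it to about 0.237.

Call:
jog_arm --commands '[0,0,-0.005,-0.12,0.27,0,0,0,0,0,0,0,0,0,0,0,0.005,0,0,0,0,0,0,0.0006,0,0,0,0,0,0,0,0,0,0,0,0,0,0,0,0,0,0]'

```text
time: 28.0
tool_pos: [564.8, 209.1, 135.4]
tool_rot: [-3.139, 0.238, -3.057]
ft_force: [-1.9, -0.5, 6.2]
width: 13.1
```

```bash
python3 avg.py;python3 avg.py; python3 w.py w14
```

```text
28.4 F tool [ 0.22 -0.45 -6.  ] T tool [0.029 0.268 0.016] sd [0.033 0.024 0.032] [564.79 209.07 135.43] [-3.1394  0.2376 -3.0567]
28.8 F tool [ 0.54 -0.35 -6.33] T tool [0.018 0.243 0.021] sd [0.021 0.015 0.033] [564.79 209.07 135.44] [-3.1394  0.2376 -3.0567]
28.8 (array([564.79947158, 209.07856513, 135.43863709]), array([-3.1393779 ,  0.23762248, -3.05668297])) [-1.58490386 -0.84522686  6.54614992] 12.96619363083868
```

Torques now match the free-air baseline, so the slide sits flush. I'll add a touch of push and do the final checks.

Call:
jog_arm --commands '[0,0,0.0003,0,0,0,0,0,0,0,0,0,0,0,0,0,0,0,0,0,0]'

```text
time: 29.15
tool_pos: [564.8, 209.1, 135.2]
tool_rot: [-3.139, 0.238, -3.057]
ft_force: [-2.6, 0.3, 6.8]
width: 13.4
```

```bash
python3 avg.py; python3 w.py w15; python3 - <<'E'
from h import *
im=np.load("w15.npz")["im"]
cv2.imwrite("pics/w15c.png",cv2.resize(im[150:350,150:410],None,fx=3,fy=3,interpolation=2)[:,:,::-1])
cv2.imwrite("pics/s15.png",get_image("scene")[:,:,::-1])
E
```

```text
29.55 F tool [ 0.58 -0.24 -6.96] T tool [ 0.05   0.308 -0.011] sd [0.027 0.02  0.031] [564.84 209.08 135.2 ] [-3.1394  0.2377 -3.0567]
29.55 (array([564.84158859, 209.07376052, 135.19491386]), array([-3.13939126,  0.23766819, -3.05672432])) [-2.16878075 -0.94039842  7.01484876] 12.735648514268359
```

View pics/w15c.png

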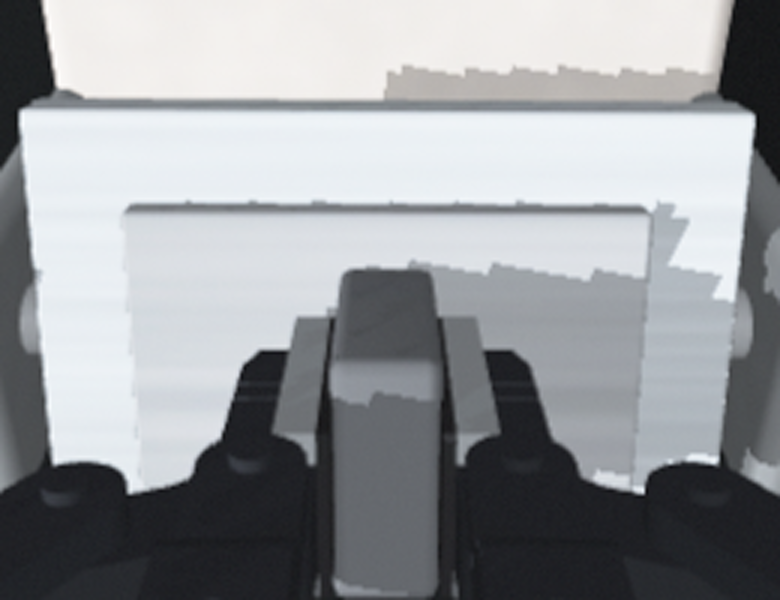

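View pics/s15.png

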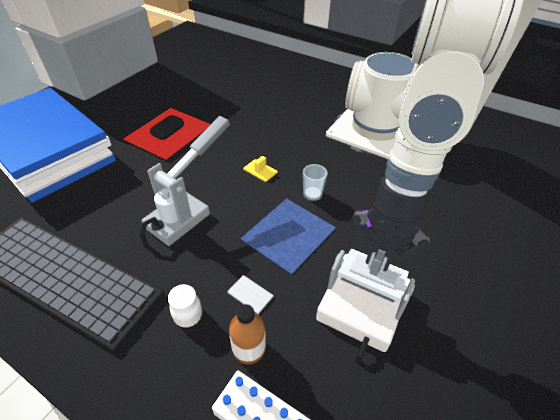

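```bash
python3 - <<'E'
from rel import *
o=[150,150]
q=lambda u:(np.array(u,float)+.5)/3-.5+o
# with plates parallel to tool xy: underside = stage plane at depth 30 (top face at 24)
C,_=ray(c,[[0,0]])
for d0 in(23,24,25):
    s=onz(c,q([[126,212],[650,212]]),d0);t=onz(c,q([[20,109],[755,112]]),d0+6)
    print(d0,"slide edge",s.round(1).tolist(),"stage edge",t.round(1).tolist(),"margin x",(t[:,0]-s[:,0]).round(2),"y margins",(s[0,1]-t[0,1]).round(2),(t[1,1]-s[1,1]).round(2))
E
```

```text
23 slide edge [[24.6, -38.7, 23.0], [24.6, 39.7, 23.0]] stage edge [[39.0, -55.2, 29.0], [38.7, 56.1, 29.0]] margin x [14.43 14.01] y margins 16.48 16.37
24 slide edge [[24.2, -39.0, 24.0], [24.3, 40.0, 24.0]] stage edge [[38.8, -55.6, 30.0], [38.4, 56.5, 30.0]] margin x [14.54 14.11] y margins 16.58 16.47
25 slide edge [[23.9, -39.3, 25.0], [24.0, 40.3, 25.0]] stage edge [[38.6, -55.9, 31.0], [38.2, 56.8, 31.0]] margin x [14.64 14.22] y margins 16.68 16.56
```

The jar and bottle are standing and the lever is up at (215,135). The slide lies on the stage with lateral margins of 16.5 mm on each side (ideal 16) and a front margin of 14.3 mm (ideal 13). Handing in.

```bash
python3 -c "
from bench import env
print(env.job_done());s=env.sense();print(s['time'],s['ft_force'],s['width'])"
```

```text
the job is handed in; nothing more can be done
None
the job is handed in; nothing more can be done
```

I pumped the lever through four full strokes, then gripped the grey slide by its grip and pressed it on the sloped stage. The job was handed in at about 29.6 s with the arm still gripping and pressing; it reported no verdict.

**Pumping:** each stroke went down to the bottom stop, with a wrist reading of 37–40 N there. That was fingertip force on the handle, close to the 40 N limit set for the arm and gripper body. Each time I lifted clear so the lever could spring back. The last scene picture shows it up.

**Half turn:** joint 6 reached its limit on the way to the stage, so I turned the slide half round, which its symmetry allows.

**Last checks at the stage:**
- **Push:** about 8 N along the stage normal, so the stage gives roughly 2.5 mm.
- **Flush:** the torque matched the free-air reading, so no edge was bearing more than another.
- **Centring:** side margins were 16.5 mm each (ideal 16). The front margin was 14.3 mm (ideal 13), so the slide sits about 1 mm up-slope of centre. Yaw is off by about 0.2°.
- **Bottle and jar:** both still standing in the last scene picture.

**Disagreement:** the camera fits put the slope anywhere from 0.18 to 0.27 rad. I set it to 0.238 rad by contact probing, which bracketed it between 0.231 and 0.242.

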